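# Tare the scale and hang the red vial carrier on its weighing hook

## Task

Weigh the red-gripped vial carrier: press the orange tare button fully down while the hook is empty, then hang the carrier by its bail on the weighing hook, keeping it roughly upright, and ease it down until the spring carries its weight before you let go, so that it does not drop. Leave it hanging still and level, do not push against the weighing head, and leave everything else where it stands.

Things in the scene. Friction and masses are not known exactly. Their poses are not given: they have to be found in the camera images.
- red_carrier: The carrier to weigh: loose round steel pan, 68 mm across, 30 mm high, two vials with yellow caps fixed in it (tops at z 49 mm). A rigid bail of 6 mm wire lies in its y-z plane: uprights at y +-31.5 mm, sloping in from z 74 mm to the crown at y 0, z 98 mm. On the crown a red grip block, 24 (x) by 14 (y) mm, z 101 to 135 mm. 0.2 to 0.42 kg. Origin: centre of underside, z up.
- red_carrier_grip (a point): Centre of the red grip block, 118 mm above the red carrier's underside.
- red_carrier_eye (a point): Underside of the crown of the red carrier's bail, 95 mm above the carrier's underside: the point that must rest in the hook.
- stand: Fixed weighing stand, white base 15 mm thick (own x -160 to 100, y -160 to 120 mm). Origin on the table, plumb under the hook's seat; z up; the hook opens to -x. Steel column 42 mm square, 330 mm tall, at (60, -115) mm. Grey panel 90 by 120 mm, top at 45 mm, centred at (-110, 55) mm, carries the orange tare button.
- weigh_head: White weighing head with a blue band, over the hook: in the stand's axes x -20 to 100 mm, y -140 to 40 mm; underside 335 mm above the table, 65 mm thick. Origin: at its underside, above the hook's seat. It overhangs the hook, so a tool pointing straight down cannot reach in over the hook.
- weigh_hook (a joint): Downward travel of the sprung yellow weighing hook, about 0 (empty) to 0.022 m, 300 N/m: it sinks with the load it carries, 7 to 15 mm for the carrier.
- hook_seat (a point): Lowest point of the hook, top side of its 7 mm wire, 169 mm above the table when empty: where the bail's crown rests. The hook lies in the stand's x-z plane: from here it rises to the tip on the -x side and to the stem at x +32 mm, which goes straight up into the head.
- hook_tip (a point): Centre of the rounded free tip of the hook, 25 mm to the stand's -x side of the seat; its top is 18 mm above the seat point.
- tare (a joint): Travel of the orange tare button, 0 up to 0.006 m fully pressed (about 5 N), pressed straight down.
- tare_top (a point): Centre of the top face of the orange tare button (28 mm across) on the stand's grey panel.
- blue_carrier: Bystander: a carrier of the same shape as the red one, but with a blue grip block. Origin: centre of its underside.
- amber_jar: Bystander: amber jar with yellow cap, 54 mm across, 85 mm tall. Origin: centre of its underside.
- clear_jar: Bystander: green glass jar with yellow cap, 44 mm across, 75 mm tall. Origin: centre of its underside.
- brass_weight: Bystander: brass calibration weight, 38 mm across, 61 mm tall. Origin: centre of its underside.
- cup: Bystander: white plastic cup, 72 mm across, 85 mm tall. Origin: centre of its underside.
- screwdriver: Bystander: a screwdriver lying on the table. Origin: middle of its underside.
There are look-alikes about, which are no part of the job. Leave any brown or pink look-alike of the red_carrier alone.

How it is judged:
On the way, in this order (a step that is already met when the one before it is completed fails the run):
1. the tare button is pressed fully while the hook is empty (value of joint tare above 0.0045 m and value of joint weigh_hook below 0.003 m and distance between red_carrier_eye and hook_seat above 0.03 m), for 0.04 s.
2. the hook bears the red carrier by its bail (value of joint weigh_hook above 0.005 m and distance between red_carrier_eye and hook_seat below 0.012 m), for 0.2 s.
At the end, for the whole second after the job is handed in: The red carrier hangs on the hook by the crown of its bail (crown within 12 mm of the hook's seat), the hook sunk 5 to 18 mm under its weight, the carrier within 0.2 rad of upright and still (under 0.03 m/s and 0.5 rad/s), clear of the head; every bystander within 30 mm of where it stood (all of step 2 and value of joint weigh_hook below 0.018 m and angle between red_carrier's own z axis and vertical below 0.2 rad and linear speed of red_carrier below 0.03 m/s and angular speed of red_carrier below 0.5 rad/s and contact force between red_carrier and weigh_head below 0.1 N and distance of each of blue_carrier, amber_jar, clear_jar, brass_weight, cup, screwdriver from where it was at the start of the episode below 0.03 m); the robot touches nothing.
It fails at once if the red carrier falls or drops onto the hook (faster than 0.25 m/s without the fingers on it) (linear speed of red_carrier above 0.25 m/s and contact force between the fingers and red_carrier below 0.05 N).
It fails at once if the red carrier is tipped by more than 0.6 rad (angle between red_carrier's own z axis and vertical above 0.6 rad).
It fails at once if the carrier is forced against the stand or hook with more than 20 N (contact force between red_carrier and stand above 20 N).
It fails at once if the weighing head is pushed with more than 15 N (contact force between the arm and weigh_head above 15 N).
It fails at once if any other loose thing is moved by more than 30 mm (distance of any of blue_carrier, amber_jar, clear_jar, brass_weight, cup, screwdriver from where it was at the start of the episode above 0.03 m).
It also fails if it takes over 72 s, if anything falls off the work surface, if the arm or the gripper's body presses on something with over 40 N, if the wrist force passes 120 N, or if a joint passes its speed limit or range.

## Robot

A 6-joint arm with a two-finger parallel gripper is mounted at the origin on the work surface. World frame = base frame: x ahead of the robot, y to its left, z up, the work surface at z = 0. Lengths are in m, angles in rad, forces in N, time in s.
With the tool pointing down it reaches from about 0.425 to 0.95 m from the base axis. Payload 3.5 kg.
Tool frame: the origin (TCP) lies between the finger pads, 19 mm behind the fingertips; this is the grasp point; z points along the fingers, y is the line along which they close (so a half turn about z gives the same grasp; the last joint's range is limited). The gripper opens to 85 mm and grips with 20 to 120 N. Pads are 22 mm wide; open, the fingers measure 114 mm over their backs; the gripper's body (76 mm by 85 mm) begins 54 mm behind the grasp point. The pads swing forward as they close: fully open they stand 13 mm farther back than shut.
Start: joints at [0.964, 0.286, 1.577, -0, 1.279, -0.15], TCP at [0.298, 0.606, 0.25] pointing down, gripper open.
Joint ranges: [-2.77, 2.77], [-0.9, 2.22], [0.21, 2.48], [-1.53, 4.67], [0.24, 2.81], [-2.84, 2.84]. Speed limits (rad/s): [2.79, 2.79, 3.14, 3.14, 3.14, 3.14].

## Interface

Orientations are given as a unit quaternion [x, y, z, w].
In Python, from plant import ctrl gives the robot as it stands.
- The arm moves only by the tool move_arm, never from a script. Its argument "plan" is a list of rows, each an object of numbers: "x", "y", "z": the shift along the tool's x, y, z in m; "yaw": the turn about the tool's z in rad; "fingers": the closure, from 0 (fully open) to 1 (shut). In form: [{"x": .., "y": .., "z": .., "yaw": .., "fingers": ..}, ...]. A call has 1 to 5 rows; each row is the pose to reach, as a shift and turn from the pose commanded when the call began, along the tool's axes at that moment; what a row does not reach only later rows make up. A row lasts 1/10 s, in which the tool goes at most 50 mm and 8.59 degrees, less where a joint would pass 70% of its speed; a pose out of reach is approached as far as the arm can. A call with a gripper value outside its range is refused whole. The fingers move at their own pace and stop on an object; "force" is the grip in N (left out, the last holds). Time passes only in rows, so rows that repeat a pose let the fingers close. It gives the time, the measured TCP pose, the force, the opening and the grip force at its end, in the units of the state.
- ctrl.get_state(): the state, without advancing time (a new reading comes with each control period).
- ctrl.read_camera(name): name is "scene" or "side" or "wrist"; returns the picture (480x640x3 uint8, red, green, blue); there is no depth.
- ctrl.camera_model(name): a dict with "intrinsics" (3x3 intrinsics, pixels), "cam_to_world" (4x4, takes a point from camera to world coordinates); the wrist camera has in their place "tool_from_camera" (4x4, takes a point from camera to tool coordinates, whose origin is the TCP and whose axes are the flange's). Camera axes: x right, y up, looking along -z (the intrinsics and any distortion apply to the point x, -y, -z); pixel columns grow to the right and rows downward; lengths in m; the calibration is good to about 2 mm. A picture is of the moment at which its call begins: read the wrist's pose just before it. camera_model takes no time and is no camera call.
- ctrl.sign_off(): hands the job in; it is judged then, once.
The state is a dict: "time": time; "qpos": joint angles; "dq": joint speeds; "joint_efforts": joint torques, N m; "eef_pos": TCP position; "tcp_rot": TCP orientation; "contact_force": force on the tool from outside, world axes, zero at the start; "wrist_torque": the same for the moment, N m; "opening": opening from 0.0 (shut) to 1.0 (fully open); "finger_force": force on a finger pad.
Only numpy, scipy, OpenCV 4.12 (cv2) and the standard library are available. Lean on these libraries where they do the work, as an engineer would, in place of code of your own. Each camera call takes 0.05 s, during which the arm holds its last target. There are 200 camera calls.

## Working session

There is one attempt and no reset: what is moved stays moved. The work goes in short steps, Python scripts to look and compute and a tool call to move; the robot and the scene stay as the last step left them, time stands still between calls to the robot, and variables do not carry over. Pictures are saved under pics/ and viewed, at most 10 in all, crops included, and the job is handed in when it is done.

Besides the shell and the picture viewer there is one more tool, called by a JSON object that holds its "op" and its "data". move_arm: Moves the arm, as the interface text tells. Its arguments: {"type":"object","properties":{"plan":{"type":"array"},"force":{"type":"number"}},"required":["plan"]}

```bash
ls; mkdir -p pics; python3 - <<'E'
from plant import ctrl
import cv2,numpy as np
np.set_printoptions(precision=4,suppress=True)
s=ctrl.get_state();print(s)
ims=[]
for n in("scene","side","wrist"):
    im=ctrl.read_camera(n);cv2.imwrite(f"pics/{n}0.png",im[:,:,::-1]);m=ctrl.camera_model(n);print(n,m)
E
```

```text
pics
{'time': 0.0, 'qpos': array([ 0.964 ,  0.2872,  1.5782, -0.    ,  1.2786, -0.15  ]), 'dq': array([-0.0003, -0.0002,  0.0017, -0.    ,  0.0011, -0.0009]), 'joint_efforts': array([ -0.0001, -40.5988, -29.2625,  -0.0002,   0.0059,   0.    ]), 'eef_pos': array([0.2973, 0.6053, 0.2486]), 'tcp_rot': array([ 0.2264,  0.974 , -0.0011, -0.0004]), 'contact_force': array([ 0.5951, -0.3867, -0.2569]), 'wrist_torque': array([-0.0056,  0.0441,  0.0303]), 'finger_force': 0.0, 'opening': 1.002164303362133}
scene {'intrinsics': array([[451.607 ,   0.    , 329.5273],
       [  0.    , 451.607 , 238.7205],
       [  0.    ,   0.    ,   1.    ]]), 'cam_to_world': array([[ 0.436 , -0.7521,  0.4942,  0.9512],
       [ 0.8998,  0.3736, -0.2252, -0.2809],
       [-0.0153,  0.5429,  0.8397,  0.9223],
       [ 0.    ,  0.    ,  0.    ,  1.    ]])}
side {'intrinsics': array([[584.8259,   0.    , 318.5872],
       [  0.    , 584.8259, 231.322 ],
       [  0.    ,   0.    ,   1.    ]]), 'cam_to_world': array([[ 0.7686,  0.4874, -0.4143, -0.0177],
       [-0.6397,  0.594 , -0.4879, -0.7559],
       [ 0.0083,  0.64  ,  0.7683,  1.2173],
       [ 0.    ,  0.    ,  0.    ,  1.    ]])}
wrist {'intrinsics': array([[360.0211,   0.    , 318.244 ],
       [  0.    , 360.0211, 232.3979],
       [  0.    ,   0.    ,   1.    ]]), 'tool_from_camera': array([[-0.0008,  0.9627,  0.2707,  0.0683],
       [ 1.    ,  0.0008,  0.0002,  0.0001],
       [-0.    ,  0.2707, -0.9627, -0.1237],
       [ 0.    ,  0.    ,  0.    ,  1.    ]])}
```

View pics/scene0.png

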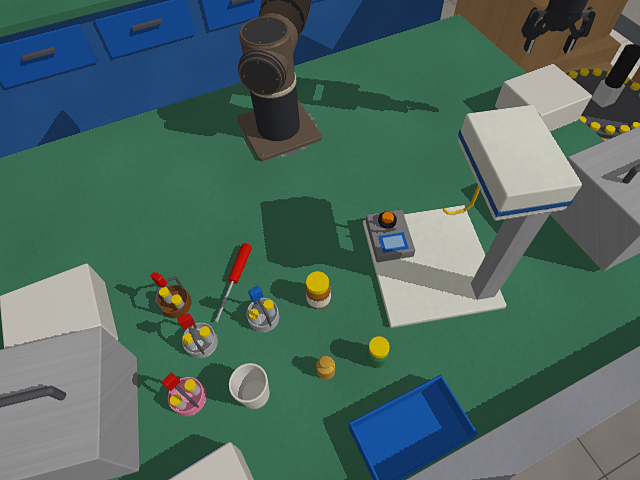

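View pics/side0.png

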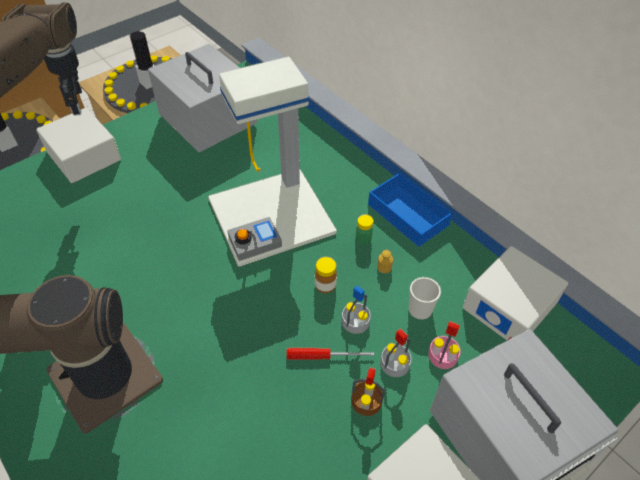

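Candidates with a red grip in the scene image are the brown pan (172,300), the pink pan (187,397) and the steel pan (200,340). The blue-gripped steel pan is at (263,316), and the screwdriver handle (240,263) is also red. By the description I choose the steel pan with the red grip, at (200,340) in scene and (396,360) in side. I'll measure it and check it in a close crop.

```bash
cat > h.py <<'E'
import cv2,numpy as np
from plant import ctrl
np.set_printoptions(precision=4,suppress=True)
M={n:ctrl.camera_model(n) for n in("scene","side")}
def ray(n,p):
    K=M[n]["intrinsics"];T=M[n]["cam_to_world"]
    d=np.array([(p[0]-K[0,2])/K[0,0],-(p[1]-K[1,2])/K[1,1],-1.]);d=T[:3,:3]@d
    return T[:3,3],d/np.linalg.norm(d)
def plane(n,p,z):
    o,d=ray(n,p);return o+d*(z-o[2])/d[2]
def tri(a,b):
    A=np.zeros((3,3));B=np.zeros(3)
    for n,p in(("scene",a),("side",b)):
        o,d=ray(n,p);P=np.eye(3)-np.outer(d,d);A+=P;B+=P@o
    X=np.linalg.solve(A,B);return X
def proj(n,X):
    K=M[n]["intrinsics"];T=M[n]["cam_to_world"];c=T[:3,:3].T@(np.asarray(X)-T[:3,3])
    return K[0,2]+K[0,0]*c[0]/-c[2],K[1,2]-K[1,1]*c[1]/-c[2]
def blobs(im,lo,hi,amin=15):
    h=cv2.cvtColor(im,cv2.COLOR_RGB2HSV)
    m=cv2.inRange(h,lo,hi)
    n,l,st,c=cv2.connectedComponentsWithStats(m)
    return [(c[i].round(1),st[i]) for i in range(1,n) if st[i][4]>=amin]
E
python3 - <<'E'
from h import *
for n in("scene","side"):
    im=cv2.imread(f"pics/{n}0.png")[:,:,::-1].copy()
    for nm,lo,hi in(("red",(0,200,120),(4,255,255)),("orange",(7,200,150),(14,255,255)),("yel",(20,180,120),(30,255,255)),("blue",(105,150,80),(120,255,255))):
        for c,s in blobs(im,lo,hi):print(n,nm,c,s)
a=cv2.imread("pics/scene0.png");b=cv2.imread("pics/side0.png")
f=lambda i,x,y,w,h,k:cv2.resize(i[y:y+h,x:x+w],None,fx=k,fy=k,interpolation=cv2.INTER_CUBIC)
top=np.hstack([f(a,140,260,100,75*2,4)[:600],f(b,340,300,100,150,4)])
cv2.imwrite("pics/crop1.png",top)
top=np.hstack([f(a,360,170,160,160,2.5),f(b,200,100,160,160,2.5)])
cv2.imwrite("pics/crop2.png",top)
E
```

```text
scene red [240.2 261.9] [228 243  24  40 389]
scene red [158.7 278.4] [151 272  16  14 113]
scene red [185.6 320.5] [178 313  17  16 171]
scene red [170.5 381.2] [162 373  18  17 189]
scene yel [584.1  71.5] [580  68   9   8  51]
scene yel [597.2  71.5] [593  68   9   8  51]
scene yel [573.2  73.9] [570  71   8   7  45]
scene yel [635.5  85.8] [631  83   9   7  48]
scene yel [582.6 118.7] [580 116   6   7  28]
scene yel [594.9 125.6] [590 122  10   9  61]
scene yel [635.7 124.3] [633 122   7   6  35]
scene yel [610.  128.8] [605 125  11   9  66]
scene yel [624.4 128.2] [619 125  11   8  59]
scene yel [465.1 203.9] [443 186  37  29 134]
scene yel [317.2 282.7] [306 271  23  24 433]
scene yel [163.8 291.4] [159 287  11  10  81]
scene yel [176.1 299. ] [171 294  11  11  86]
scene yel [268.1 304.4] [264 300  10  10  76]
scene yel [253.3 313.5] [249 309  10  10  80]
scene yel [204.5 331.2] [200 326  10  11  88]
scene yel [187.3 338.4] [182 333  11  11  90]
scene yel [378.7 346.8] [369 336  21  22 351]
scene yel [189.8 384.6] [185 379  11  12 105]
scene yel [175.  399.8] [170 395  12  11 1
[... 1243 characters left out ...]
  15  72]
side yel [325.6 266.7] [316 257  20  20 328]
side yel [348.9 305.7] [347 303   6   7  28]
side yel [362.4 315.1] [358 311   9   9  59]
side yel [438.5 342.5] [434 339  10   9  65]
side yel [389.9 346.8] [387 344   7   8  35]
side yel [453.8 348.8] [450 344   9  10  67]
side yel [402.4 359.1] [398 355   9   9  66]
side yel [369.5 386.2] [365 383  10   7  48]
side yel [365.4 399.3] [360 394  12  11  94]
side blue [251.   58.2] [246  51  14  13  87]
side blue [404.  195.4] [ 236   98  269  158 5174]
side blue [264.7 231.3] [254 221  23  20 103]
side blue [358.3 293.3] [354 287  10  14 108]
side blue [600.8 328.7] [ 559  294   81   72 1069]
side blue [493.8 316.7] [477 301  34  33 313]
```

View pics/crop1.png

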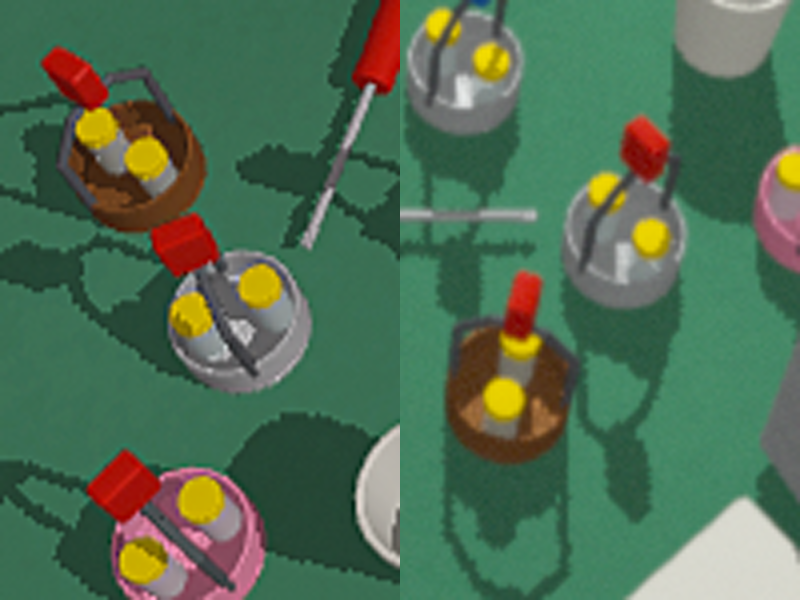

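View pics/crop2.png

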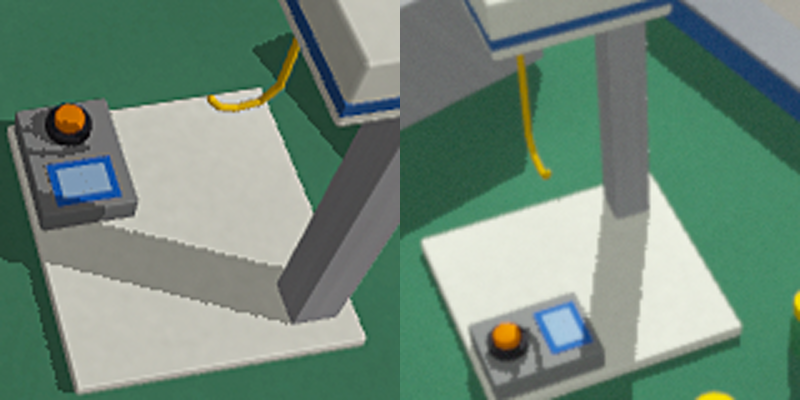

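```bash
python3 - <<'E'
from h import *
own=np.array([[-160,120],[-160,-160],[100,-160],[100,120]])/1e3
W=[];O=[]
for n,px,idx in(("scene",[(364,221.2),(391.2,325.5),(506,306),(464.8,206)],[0,1,2,3]),("side",[(209,196),(336,230),(302,170)],[3,1,2])):
    for p,i in zip(px,idx):
        w=plane(n,p,.015)[:2];W.append(w);O.append(own[i]);print(n,i,w)
W=np.array(W);O=np.array(O)
a=O-O.mean(0);b=W-W.mean(0)
th=np.arctan2((a[:,0]*b[:,1]-a[:,1]*b[:,0]).sum(),(a*b).sum())
R=np.array([[np.cos(th),-np.sin(th)],[np.sin(th),np.cos(th)]]);t=W.mean(0)-R@O.mean(0)
print("stand",t,"yaw",th,"res",(W-O@R.T-t)*1e3)
print("range",np.hypot(*t),"az",np.arctan2(t[1],t[0]))
print("tip pred px",[proj(n,[*(t+R@[-.025,0]),.183]) for n in("scene","side")])
for n in("scene","side"):
    im=cv2.imread(f"pics/{n}0.png")[:,:,::-1].copy()
    print(n,[c for c in blobs(im,(5,180,120),(17,255,255)) ])
g=tri((185.6,320.5),(400.8,336.7));print("grip",g)
c1=tri((204.5,331.2),(402.4,359.1));c2=tri((187.3,338.4),(389.9,346.8));print("vials",c1,c2)
for nm,a,b in(("blue",(255.4,293.4),(358.3,293.3)),("brown",(158.7,278.4),(370.4,375.7)),("pink",(170.5,381.2),(452.2,328.5)),("amber",(317.2,282.7),(325.6,266.7)),("clear",(378.7,346.8),(364.9,221.9)),("screw",(240.2,261.9),(307.8,353.4))):print(nm,tri(a,b))
print("tip",tri((446,210),(257,168)))
E
```

```text
scene 0 [0.4088 0.0604]
scene 1 [ 0.673 -0.016]
scene 2 [0.7438 0.2294]
scene 3 [0.4799 0.3072]
side 3 [0.4751 0.3024]
side 1 [ 0.6697 -0.0185]
side 2 [0.7427 0.2182]
stand [0.5639 0.177 ] yaw 1.28366848865524 res [[ 5.3173  2.8148]
 [ 0.9515  5.774 ]
 [-1.8316  1.7938]
 [ 2.822   0.3168]
 [-1.9808 -4.5284]
 [-2.3232  3.2352]
 [-2.9553 -9.4062]]
range 0.5910203040380815 az 0.3042004314289219
tip pred px [(np.float64(443.16162743375975), np.float64(210.31568846757784)), (np.float64(259.7873710968599), np.float64(168.75045814300165))]
scene [(array([387.6, 216.9]), array([382, 212,  12,  11, 108], dtype=int32)), (array([323.9, 294.2]), array([316, 285,  14,  14,  70], dtype=int32))]
side [(array([242.2, 235.6]), array([237, 231,  11,   8,  35], dtype=int32))]
grip [ 0.5233 -0.3929  0.1182]
vials [ 0.5238 -0.391   0.0295] [ 0.5225 -0.3928  0.0602]
blue [ 0.5283 -0.2528  0.1172]
brown [ 0.4115 -0.4169  0.119 ]
pink [ 0.6231 -0.4491  0.1178]
amber [ 0.5403 -0.1257  0.0744]
clear [ 0.7165 -0.0757  0.066 ]
screw [ 0.3809 -0.2524  0.0113]
tip [0.5555 0.1627 0.1781]
```

Chosen: the steel pan with the red grip at scene (185,320), confirmed in the crop (brown to its upper left, pink below). The grip is at about (0.523, -0.393, 0.118), and the stand at (0.564, 0.177) with yaw 1.284.

The hook needs a tilted tool, but the moves only offer shifts and yaw. So I'll test in free space what a pose at the reach limit does to the tool's tilt, moving straight up here.

{"op": "move_arm", "data": {"plan": [{"z":-0.05},{"z":-0.1},{"z":-0.15},{"z":-0.2},{"z":-0.25}]}}

```text
validation failed for argument at $.pl...
```

{"op": "move_arm", "data": {"plan": [{"z":-0.05},{"z":-0.1},{"z":-0.15},{"z":-0.2},{"z":-0.25}]}}

```text
validation failed for argument at $.pl...
```

{"op": "move_arm", "data": {"plan": [{"x":0,"y":0,"z":-0.05,"yaw":0,"fingers":0},{"x":0,"y":0,"z":-0.1,"yaw":0,"fingers":0},{"x":0,"y":0,"z":-0.15,"yaw":0,"fingers":0},{"x":0,"y":0,"z":-0.2,"yaw":0,"fingers":0},{"x":0,"y":0,"z":-0.25,"yaw":0,"fingers":0}]}}

```text
time: 0.65
eef_pos: [0.2974, 0.6055, 0.5017]
tcp_rot: [0.226, 0.974, -0.0, -0.0]
contact_force: [-0.3, -0.2, 0.8]
opening: 1.002
finger_force: 0.0
```

{"op": "move_arm", "data": {"plan": [{"x":0,"y":0,"z":-0.05,"yaw":0,"fingers":0},{"x":0,"y":0,"z":-0.1,"yaw":0,"fingers":0},{"x":0,"y":0,"z":-0.15,"yaw":0,"fingers":0},{"x":0,"y":0,"z":-0.2,"yaw":0,"fingers":0},{"x":0,"y":0,"z":-0.25,"yaw":0,"fingers":0}]}}

```text
time: 1.15
eef_pos: [0.2972, 0.6053, 0.7443]
tcp_rot: [0.226, 0.974, 0.002, 0.001]
contact_force: [0.7, 1.1, 1.4]
opening: 1.0
finger_force: 0.0
```

```bash
python3 -c "
from h import *
from scipy.spatial.transform import Rotation as R
s=ctrl.get_state();print(s['qpos'],s['eef_pos'],R.from_quat(s['tcp_rot']).as_matrix())"
```

```text
[ 0.9641  0.4864  0.4065  0.      2.2451 -0.15  ] [0.2972 0.6053 0.7443] [[-0.8975  0.4409  0.002 ]
 [ 0.4409  0.8975  0.0029]
 [-0.0005  0.0035 -1.    ]]
```

{"op": "move_arm", "data": {"plan": [{"x":0,"y":0,"z":-0.05,"yaw":0,"fingers":0},{"x":0,"y":0,"z":-0.1,"yaw":0,"fingers":0},{"x":0,"y":0,"z":-0.15,"yaw":0,"fingers":0}]}}

```text
time: 1.45
eef_pos: [0.2798, 0.5681, 0.8035]
tcp_rot: [0.227, 0.974, 0.008, 0.002]
contact_force: [-0.2, -0.7, 1.5]
opening: 1.003
finger_force: 0.0
```

```bash
python3 -c "
from h import *
from scipy.spatial.transform import Rotation as R
s=ctrl.get_state();print(s['qpos'],s['eef_pos'],R.from_quat(s['tcp_rot']).as_matrix())"
```

```text
[ 0.952   0.5241  0.2124  0.0044  2.3895 -0.1585] [0.2798 0.5681 0.8035] [[-0.8973  0.4413  0.0066]
 [ 0.4413  0.8972  0.0144]
 [ 0.0005  0.0158 -0.9999]]
```

{"op": "move_arm", "data": {"plan": [{"x":0,"y":0,"z":-0.25,"yaw":0,"fingers":0},{"x":0,"y":0,"z":-0.25,"yaw":0,"fingers":0},{"x":0,"y":0,"z":-0.25,"yaw":0,"fingers":0},{"x":0,"y":0,"z":-0.25,"yaw":0,"fingers":0}]}}

```text
time: 1.85
eef_pos: [0.2453, 0.4998, 0.8627]
tcp_rot: [0.226, 0.974, 0.02, 0.005]
contact_force: [-0.8, -0.4, 0.1]
opening: 1.002
finger_force: 0.0
```

```bash
cat > st.py <<'E'
from h import *
from scipy.spatial.transform import Rotation as R
s=ctrl.get_state();print(s['time'],s['qpos'],s['eef_pos'],'\n',R.from_quat(s['tcp_rot']).as_matrix(),s['contact_force'],s['opening'],s['finger_force'])
E
python3 st.py
```

```text
1.85 [ 0.9296  0.4241  0.21    0.0106  2.4676 -0.1761] [0.2453 0.4998 0.8627] 
 [[-0.8975  0.4406  0.0186]
 [ 0.441   0.8968  0.036 ]
 [-0.0008  0.0405 -0.9992]] [-0.8202 -0.3572  0.1085] 1.0024769197331436 0.0
```

{"op": "move_arm", "data": {"plan": [{"x":0,"y":0.25,"z":-0.25,"yaw":0,"fingers":0},{"x":0,"y":0.25,"z":-0.25,"yaw":0,"fingers":0},{"x":0,"y":0.25,"z":-0.25,"yaw":0,"fingers":0},{"x":0,"y":0.25,"z":-0.25,"yaw":0,"fingers":0},{"x":0,"y":0.25,"z":-0.25,"yaw":0,"fingers":0}]}}

```text
time: 2.35
eef_pos: [0.2594, 0.5272, 0.8444]
tcp_rot: [0.226, 0.974, 0.026, 0.006]
contact_force: [0.1, -0.3, -1.7]
opening: 1.002
finger_force: 0.0
```

```bash
python3 st.py
```

```text
2.35 [ 0.937   0.4574  0.21    0.0148  2.4208 -0.1656] [0.2594 0.5272 0.8444] 
 [[-0.8975  0.4404  0.0237]
 [ 0.4411  0.8961  0.0488]
 [ 0.0002  0.0543 -0.9985]] [ 0.1033 -0.2557 -1.6528] 1.001551759803794 0.0
```

{"op": "move_arm", "data": {"plan": [{"x":0,"y":0,"z":0,"yaw":0,"fingers":0},{"x":0,"y":0,"z":0,"yaw":0,"fingers":0},{"x":0,"y":0,"z":0,"yaw":0,"fingers":0}]}}

```text
time: 2.65
eef_pos: [0.2583, 0.5255, 0.8463]
tcp_rot: [0.226, 0.974, 0.028, 0.007]
contact_force: [-0.5, -0.7, 0.8]
opening: 1.004
finger_force: 0.0
```

```bash
python3 st.py
```

```text
2.65 [ 0.9369  0.4542  0.21    0.0148  2.4214 -0.1657] [0.2583 0.5255 0.8463] 
 [[-0.8975  0.4403  0.0253]
 [ 0.441   0.8961  0.0509]
 [-0.0002  0.0568 -0.9984]] [-0.4675 -0.6557  0.834 ] 1.0039733158679172 0.0
```

The achieved pose becomes the new commanded pose, so pushing against the reach limit ratchets the tool tilt outward. That's the documented "approached as far as the arm can". I'll slide to a flatter stretched arm, where this works better, and push along the arm.

{"op": "move_arm", "data": {"plan": [{"x":0,"y":0.04,"z":0.04,"yaw":0,"fingers":0},{"x":0,"y":0.08,"z":0.075,"yaw":0,"fingers":0},{"x":0,"y":0.12,"z":0.11,"yaw":0,"fingers":0},{"x":0,"y":0.16,"z":0.15,"yaw":0,"fingers":0},{"x":0,"y":0.19,"z":0.19,"yaw":0,"fingers":0}]}}

```text
time: 3.15
eef_pos: [0.3418, 0.695, 0.678]
tcp_rot: [0.226, 0.974, 0.027, 0.006]
contact_force: [0.3, 0.3, 0.4]
opening: 0.997
finger_force: 0.0
```

{"op": "move_arm", "data": {"plan": [{"x":0,"y":0.03,"z":0.04,"yaw":0,"fingers":0},{"x":0,"y":0.06,"z":0.08,"yaw":0,"fingers":0},{"x":0,"y":0.09,"z":0.12,"yaw":0,"fingers":0},{"x":0,"y":0.1,"z":0.15,"yaw":0,"fingers":0}]}}

```text
time: 3.55
eef_pos: [0.3891, 0.7912, 0.5293]
tcp_rot: [0.226, 0.974, 0.025, 0.005]
contact_force: [0.9, -0.4, -0.6]
opening: 0.999
finger_force: 0.0
```

```bash
python3 st.py
```

```text
3.55 [ 0.9973  0.8887  0.2139  0.0072  1.9884 -0.1136] [0.3891 0.7912 0.5293] 
 [[-0.8975  0.4405  0.0219]
 [ 0.441   0.8963  0.0461]
 [ 0.0007  0.051  -0.9987]] [ 0.898  -0.4356 -0.6125] 0.99853497353546 0.0
```

{"op": "move_arm", "data": {"plan": [{"x":0,"y":0.4,"z":-0.3,"yaw":0,"fingers":0},{"x":0,"y":0.4,"z":-0.3,"yaw":0,"fingers":0},{"x":0,"y":0.4,"z":-0.3,"yaw":0,"fingers":0},{"x":0,"y":0.4,"z":-0.3,"yaw":0,"fingers":0},{"x":0,"y":0.4,"z":-0.3,"yaw":0,"fingers":0}]}}

```text
time: 4.05
eef_pos: [0.3829, 0.7793, 0.566]
tcp_rot: [0.226, 0.973, 0.044, 0.01]
contact_force: [-0.1, -0.2, -0.3]
opening: 0.996
finger_force: 0.0
```

```bash
python3 st.py
```

```text
4.05 [ 0.9949  0.8487  0.21    0.011   1.9937 -0.1141] [0.3829 0.7793 0.566 ] 
 [[-0.8975  0.4392  0.0401]
 [ 0.4411  0.8939  0.0802]
 [-0.0006  0.0896 -0.996 ]] [-0.1227 -0.1962 -0.2855] 0.9963238789494193 0.0
```

{"op": "move_arm", "data": {"plan": [{"x":0,"y":0.4,"z":-0.25,"yaw":0,"fingers":0},{"x":0,"y":0.4,"z":-0.25,"yaw":0,"fingers":0},{"x":0,"y":0.4,"z":-0.25,"yaw":0,"fingers":0},{"x":0,"y":0.4,"z":-0.25,"yaw":0,"fingers":0},{"x":0,"y":0.4,"z":-0.25,"yaw":0,"fingers":0}]}}

```text
time: 4.55
eef_pos: [0.3831, 0.7793, 0.5749]
tcp_rot: [0.226, 0.972, 0.055, 0.013]
contact_force: [0.5, -0.1, 0.3]
opening: 1.003
finger_force: 0.0
```

{"op": "move_arm", "data": {"plan": [{"x":0,"y":0.4,"z":-0.25,"yaw":0,"fingers":0},{"x":0,"y":0.4,"z":-0.25,"yaw":0,"fingers":0},{"x":0,"y":0.4,"z":-0.25,"yaw":0,"fingers":0},{"x":0,"y":0.4,"z":-0.25,"yaw":0,"fingers":0},{"x":0,"y":0.4,"z":-0.25,"yaw":0,"fingers":0}]}}

```text
time: 5.05
eef_pos: [0.3816, 0.7762, 0.5904]
tcp_rot: [0.226, 0.972, 0.07, 0.016]
contact_force: [0.6, 0.3, 0.6]
opening: 1.001
finger_force: 0.0
```

{"op": "move_arm", "data": {"plan": [{"x":0,"y":0.4,"z":-0.25,"yaw":0,"fingers":0},{"x":0,"y":0.4,"z":-0.25,"yaw":0,"fingers":0},{"x":0,"y":0.4,"z":-0.25,"yaw":0,"fingers":0},{"x":0,"y":0.4,"z":-0.25,"yaw":0,"fingers":0},{"x":0,"y":0.4,"z":-0.25,"yaw":0,"fingers":0}]}}

```text
time: 5.55
eef_pos: [0.3795, 0.7722, 0.6067]
tcp_rot: [0.226, 0.97, 0.083, 0.019]
contact_force: [-0.9, -0.6, 0.1]
opening: 1.001
finger_force: 0.0
```

{"op": "move_arm", "data": {"plan": [{"x":0,"y":0.4,"z":-0.25,"yaw":0,"fingers":0},{"x":0,"y":0.4,"z":-0.25,"yaw":0,"fingers":0},{"x":0,"y":0.4,"z":-0.25,"yaw":0,"fingers":0},{"x":0,"y":0.4,"z":-0.25,"yaw":0,"fingers":0},{"x":0,"y":0.4,"z":-0.25,"yaw":0,"fingers":0}]}}

```text
time: 6.05
eef_pos: [0.3769, 0.7669, 0.6248]
tcp_rot: [0.225, 0.969, 0.097, 0.023]
contact_force: [0.0, 0.2, 0.1]
opening: 0.998
finger_force: 0.0
```

```bash
python3 st.py
```

```text
6.05 [ 0.9889  0.781   0.211   0.0266  1.9512 -0.1128] [0.3769 0.7669 0.6248] 
 [[-0.8975  0.4323  0.0876]
 [ 0.4411  0.8796  0.1781]
 [-0.      0.1985 -0.9801]] [0.0451 0.234  0.1411] 0.9975135159608308 0.0
```

{"op": "move_arm", "data": {"plan": [{"x":0,"y":0.4,"z":-0.05,"yaw":0,"fingers":0},{"x":0,"y":0.4,"z":-0.05,"yaw":0,"fingers":0},{"x":0,"y":0.4,"z":-0.05,"yaw":0,"fingers":0},{"x":0,"y":0.4,"z":-0.05,"yaw":0,"fingers":0},{"x":0,"y":0.4,"z":-0.05,"yaw":0,"fingers":0}]}}

```text
time: 6.55
eef_pos: [0.394, 0.8015, 0.5806]
tcp_rot: [0.225, 0.968, 0.11, 0.026]
contact_force: [-0.4, -0.4, -0.2]
opening: 1.0
finger_force: 0.0
```

{"op": "move_arm", "data": {"plan": [{"x":0,"y":0.4,"z":-0.05,"yaw":0,"fingers":0},{"x":0,"y":0.4,"z":-0.05,"yaw":0,"fingers":0},{"x":0,"y":0.4,"z":-0.05,"yaw":0,"fingers":0},{"x":0,"y":0.4,"z":-0.05,"yaw":0,"fingers":0},{"x":0,"y":0.4,"z":-0.05,"yaw":0,"fingers":0}]}}

```text
time: 7.05
eef_pos: [0.4062, 0.8265, 0.5501]
tcp_rot: [0.225, 0.966, 0.126, 0.029]
contact_force: [0.7, -0.7, -0.0]
opening: 0.995
finger_force: 0.0
```

{"op": "move_arm", "data": {"plan": [{"x":0,"y":0.4,"z":-0.05,"yaw":0,"fingers":0},{"x":0,"y":0.4,"z":-0.05,"yaw":0,"fingers":0},{"x":0,"y":0.4,"z":-0.05,"yaw":0,"fingers":0},{"x":0,"y":0.4,"z":-0.05,"yaw":0,"fingers":0},{"x":0,"y":0.4,"z":-0.05,"yaw":0,"fingers":0}]}}

```text
time: 7.55
eef_pos: [0.4156, 0.8455, 0.5283]
tcp_rot: [0.224, 0.964, 0.141, 0.033]
contact_force: [-0.1, -0.6, 0.7]
opening: 1.0
finger_force: 0.0
```

```bash
python3 st.py
```

```text
7.55 [ 0.9985  0.9022  0.2112  0.0334  1.7401 -0.105 ] [0.4156 0.8455 0.5283] 
 [[-0.8975  0.4227  0.1261]
 [ 0.4411  0.86    0.2566]
 [-0.      0.2859 -0.9583]] [-0.1131 -0.6402  0.7206] 0.9998864722197556 0.0
```

{"op": "move_arm", "data": {"plan": [{"x":0,"y":0.4,"z":-0.06,"yaw":0,"fingers":0},{"x":0,"y":0.4,"z":-0.06,"yaw":0,"fingers":0},{"x":0,"y":0.4,"z":-0.06,"yaw":0,"fingers":0},{"x":0,"y":0.4,"z":-0.06,"yaw":0,"fingers":0},{"x":0,"y":0.4,"z":-0.06,"yaw":0,"fingers":0}]}}

```text
time: 8.05
eef_pos: [0.4216, 0.8577, 0.5188]
tcp_rot: [0.224, 0.961, 0.156, 0.036]
contact_force: [-0.7, 1.0, -0.3]
opening: 1.0
finger_force: 0.0
```

{"op": "move_arm", "data": {"plan": [{"x":0,"y":0.4,"z":-0.06,"yaw":0,"fingers":0},{"x":0,"y":0.4,"z":-0.06,"yaw":0,"fingers":0},{"x":0,"y":0.4,"z":-0.06,"yaw":0,"fingers":0},{"x":0,"y":0.4,"z":-0.06,"yaw":0,"fingers":0},{"x":0,"y":0.4,"z":-0.06,"yaw":0,"fingers":0}]}}

```text
time: 8.55
eef_pos: [0.426, 0.8667, 0.5159]
tcp_rot: [0.223, 0.959, 0.171, 0.04]
contact_force: [-0.2, -0.2, -0.2]
opening: 1.002
finger_force: 0.0
```

{"op": "move_arm", "data": {"plan": [{"x":0,"y":0.4,"z":-0.06,"yaw":0,"fingers":0},{"x":0,"y":0.4,"z":-0.06,"yaw":0,"fingers":0},{"x":0,"y":0.4,"z":-0.06,"yaw":0,"fingers":0},{"x":0,"y":0.4,"z":-0.06,"yaw":0,"fingers":0},{"x":0,"y":0.4,"z":-0.06,"yaw":0,"fingers":0}]}}

```text
time: 9.05
eef_pos: [0.4289, 0.8727, 0.5188]
tcp_rot: [0.222, 0.956, 0.187, 0.043]
contact_force: [1.2, 0.8, 0.2]
opening: 1.001
finger_force: 0.0
```

{"op": "move_arm", "data": {"plan": [{"x":0,"y":0.4,"z":0,"yaw":0,"fingers":0},{"x":0,"y":0.4,"z":0,"yaw":0,"fingers":0},{"x":0,"y":0.4,"z":0,"yaw":0,"fingers":0},{"x":0,"y":0.4,"z":0,"yaw":0,"fingers":0},{"x":0,"y":0.4,"z":0,"yaw":0,"fingers":0}]}}

```text
time: 9.55
eef_pos: [0.4363, 0.8877, 0.5028]
tcp_rot: [0.222, 0.953, 0.201, 0.047]
contact_force: [-0.1, -0.5, 0.4]
opening: 1.001
finger_force: 0.0
```

{"op": "move_arm", "data": {"plan": [{"x":0,"y":0.4,"z":0,"yaw":0,"fingers":0},{"x":0,"y":0.4,"z":0,"yaw":0,"fingers":0},{"x":0,"y":0.4,"z":0,"yaw":0,"fingers":0},{"x":0,"y":0.4,"z":0,"yaw":0,"fingers":0},{"x":0,"y":0.4,"z":0,"yaw":0,"fingers":0}]}}

```text
time: 10.05
eef_pos: [0.4416, 0.8985, 0.4961]
tcp_rot: [0.221, 0.95, 0.217, 0.05]
contact_force: [0.4, 0.1, -0.1]
opening: 1.002
finger_force: 0.0
```

```bash
python3 st.py
```

```text
10.05 [ 1.0018  0.9537  0.211   0.0486  1.5304 -0.1032] [0.4416 0.8985 0.4961] 
 [[-0.8975  0.3974  0.1915]
 [ 0.4411  0.8085  0.3895]
 [-0.      0.434  -0.9009]] [ 0.3602  0.1014 -0.0855] 1.0020356360163336 0.0
```

```bash
python3 - <<'E'
from h import *
for n,ps in(("scene",[(204.5,331.2),(187.3,338.4)]),("side",[(402.4,359.1),(389.9,346.8)])):
    a,b=[plane(n,p,.049)[:2] for p in ps];d=b-a;print(n,"vials",a,b,(a+b)/2,np.degrees(np.arctan2(d[1],d[0])))
for n,lo in(("scene",(203.75,353)),("side",(386.25,367))):
    p=plane(n,lo,.03);print(n,"bail foot",p, np.degrees(np.arctan2(*(p[:2]-[.5233,-.3929])[::-1])))
p=[plane("side",q,.074) for q in((388,352),(408,341))];print(p)
# bystander boxes
for n,q in(("scene",(136,465)),("scene",(2,345)),("scene",(100,328)),("scene",(88,265))):print(q,plane(n,q,.0),plane(n,q,.2))
for n,q in(("side",(433,405)),("side",(440,360)),("side",(520,335)),("side",(612,432)),("side",(480,470)),("side",(565,272))):print(q,plane(n,q,.0),plane(n,q,.2))
E
```

```text
scene vials [ 0.526  -0.3736] [ 0.5254 -0.4096] [ 0.5257 -0.3916] -90.99360011853355
side vials [ 0.5207 -0.4127] [ 0.5206 -0.3734] [ 0.5207 -0.393 ] 90.1046686849219
scene bail foot [ 0.5611 -0.3909  0.03  ] 2.962687451690379
side bail foot [ 0.4881 -0.398   0.03  ] -171.78551176052852
[array([ 0.4971, -0.388 ,  0.074 ]), array([ 0.5499, -0.3967,  0.074 ])]
(136, 465) [ 0.6974 -0.571   0.    ] [ 0.7524 -0.5081  0.2   ]
(2, 345) [ 0.3404 -0.7779  0.    ] [ 0.4729 -0.6701  0.2   ]
(100, 328) [ 0.3944 -0.5814  0.    ] [ 0.5151 -0.5162  0.2   ]
(88, 265) [ 0.2207 -0.5778  0.    ] [ 0.3791 -0.5134  0.2   ]
(433, 405) [ 0.5166 -0.5188  0.    ] [ 0.4288 -0.5577  0.2   ]
(440, 360) [ 0.6083 -0.4549  0.    ] [ 0.5054 -0.5043  0.2   ]
(520, 335) [ 0.8031 -0.5311  0.    ] [ 0.6682 -0.5681  0.2   ]
(612, 432) [ 0.7652 -0.8015  0.    ] [ 0.6365 -0.794   0.2   ]
(480, 470) [ 0.4889 -0.6742  0.    ] [ 0.4057 -0.6876  0.2   ]
(565, 272) [ 1.0416 -0.4896  0.    ] [ 0.8675 -0.5333  0.2   ]
```

```bash
python3 - <<'E'
from h import *
for q in((0,157),(120,118),(440,20),(458,15),(600,140),(500,100),(591,95)):print(q,plane("scene",q,0),plane("scene",q,.15))
# cabinet top edge pixel at its front face x
for q in((60,38),(150,15)):
    o,d=ray("scene",q);t=(-.33-o[0])/d[0];print("top?",o+t*d)
E
```

```text
(0, 157) [-0.2465 -0.7403 -0.    ] [-0.0517 -0.6656  0.15  ]
(120, 118) [-0.2529 -0.4049 -0.    ] [-0.057  -0.3847  0.15  ]
(440, 20) [-0.2433  0.7141  0.    ] [-0.049   0.5523  0.15  ]
(458, 15) [-0.24    0.7876  0.    ] [-0.0462  0.6138  0.15  ]
(600, 140) [0.4491 0.7874 0.    ] [0.5308 0.6137 0.15  ]
(500, 100) [0.1893 0.6426 0.    ] [0.3132 0.4924 0.15  ]
(591, 95) [0.2946 0.8997 0.    ] [0.4014 0.7077 0.15  ]
top? [-0.33   -0.4525  0.2288]
top? [-0.33   -0.2161  0.2267]
```

View pics/wrist0.png

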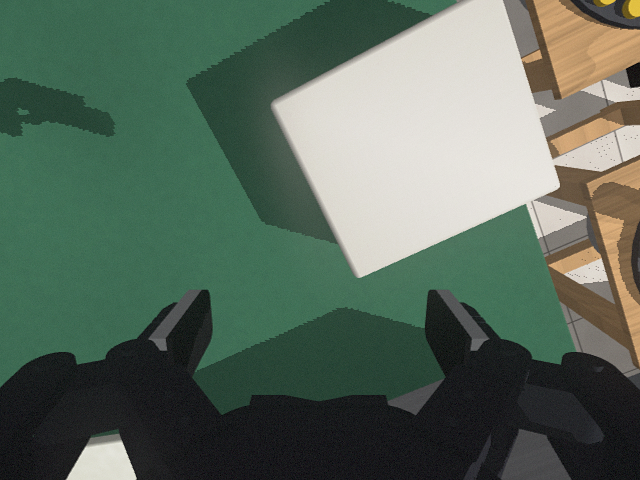

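The wrist picture shows a white box (280–560, 0–275) under the start pose. The back and left table edges are clear above z = 0.5.

The bail runs along world x, so the tool should lean toward pure +y. I'll swing to about azimuth 2.1 and ratchet the rest there.

{"op": "move_arm", "data": {"plan": [{"x":0.35,"y":-0.133,"z":-0.12,"yaw":0,"fingers":0},{"x":0.35,"y":-0.133,"z":-0.12,"yaw":0,"fingers":0},{"x":0.35,"y":-0.133,"z":-0.12,"yaw":0,"fingers":0},{"x":0.35,"y":-0.133,"z":-0.12,"yaw":0,"fingers":0},{"x":0.35,"y":-0.133,"z":-0.12,"yaw":0,"fingers":0}]}}

```text
time: 10.55
eef_pos: [0.1915, 0.898, 0.5294]
tcp_rot: [0.221, 0.949, 0.217, 0.05]
contact_force: [-0.0, 0.2, 0.4]
opening: 1.0
finger_force: 0.0
```

```bash
python3 st.py; cat >> st.py <<'E'
import sys
if len(sys.argv)==4:
    Rm=R.from_quat(s['tcp_rot']).as_matrix();d=np.array(list(map(float,sys.argv[1:])))-s['eef_pos'];print("tool delta",Rm.T@d,np.linalg.norm(d))
E
python3 st.py -.4 .75 .55 | tail -1
```

```text
10.55 [ 1.2672  0.6239  0.6691 -0.0672  1.4034  0.1496] [0.1915 0.898  0.5294] 
 [[-0.8974  0.3973  0.1917]
 [ 0.4411  0.808   0.3905]
 [ 0.0002  0.435  -0.9004]] [-0.0288  0.1901  0.4384] 0.9997842958598979 0.0
tool delta [ 0.4656 -0.3456 -0.1898] 0.610120396264844
```

{"op": "move_arm", "data": {"plan": [{"x":0.19,"y":-0.142,"z":-0.078,"yaw":0,"fingers":0},{"x":0.19,"y":-0.142,"z":-0.078,"yaw":0,"fingers":0},{"x":0.19,"y":-0.142,"z":-0.078,"yaw":0,"fingers":0},{"x":0.19,"y":-0.142,"z":-0.078,"yaw":0,"fingers":0},{"x":0.19,"y":-0.142,"z":-0.078,"yaw":0,"fingers":0}]}}

```text
time: 11.05
eef_pos: [-0.0502, 0.8361, 0.5376]
tcp_rot: [0.221, 0.949, 0.217, 0.05]
contact_force: [-0.6, -0.1, -0.8]
opening: 1.002
finger_force: 0.0
```

{"op": "move_arm", "data": {"plan": [{"x":0.19,"y":-0.142,"z":-0.078,"yaw":0,"fingers":0},{"x":0.19,"y":-0.142,"z":-0.078,"yaw":0,"fingers":0},{"x":0.19,"y":-0.142,"z":-0.078,"yaw":0,"fingers":0},{"x":0.19,"y":-0.142,"z":-0.078,"yaw":0,"fingers":0},{"x":0.19,"y":-0.142,"z":-0.078,"yaw":0,"fingers":0}]}}

```text
time: 11.55
eef_pos: [-0.292, 0.7747, 0.5462]
tcp_rot: [0.221, 0.949, 0.217, 0.05]
contact_force: [0.1, 1.6, 1.2]
opening: 0.999
finger_force: 0.0
```

{"op": "move_arm", "data": {"plan": [{"x":0.084,"y":-0.062,"z":-0.034,"yaw":0,"fingers":0},{"x":0.084,"y":-0.062,"z":-0.034,"yaw":0,"fingers":0},{"x":0.084,"y":-0.062,"z":-0.034,"yaw":0,"fingers":0}]}}

```text
time: 11.85
eef_pos: [-0.4031, 0.7468, 0.5486]
tcp_rot: [0.218, 0.95, 0.216, 0.049]
contact_force: [-0.1, -0.3, 0.1]
opening: 1.001
finger_force: 0.0
```

```bash
python3 st.py -.8 1.5 .75
```

```text
11.85 [ 2.0401  0.5508  0.7395 -0.3506  1.5674  0.8699] [-0.4031  0.7468  0.5486] 
 [[-0.9006  0.3923  0.1872]
 [ 0.4347  0.8117  0.3901]
 [ 0.0011  0.4327 -0.9015]] [-0.1474 -0.3337  0.0641] 1.0005967375740588 0.0
tool delta [0.6851 0.5428 0.0379] 0.8748542980350226
```

{"op": "move_arm", "data": {"plan": [{"x":0.69,"y":0.54,"z":0.04,"yaw":0,"fingers":0},{"x":0.69,"y":0.54,"z":0.04,"yaw":0,"fingers":0},{"x":0.69,"y":0.54,"z":0.04,"yaw":0,"fingers":0},{"x":0.69,"y":0.54,"z":0.04,"yaw":0,"fingers":0},{"x":0.69,"y":0.54,"z":0.04,"yaw":0,"fingers":0}]}}

```text
time: 12.35
eef_pos: [-0.4321, 0.8411, 0.5305]
tcp_rot: [0.218, 0.948, 0.228, 0.043]
contact_force: [-0.6, 0.2, 0.7]
opening: 1.005
finger_force: 0.0
```

{"op": "move_arm", "data": {"plan": [{"x":0.69,"y":0.54,"z":0.0,"yaw":0,"fingers":0},{"x":0.69,"y":0.54,"z":0.0,"yaw":0,"fingers":0},{"x":0.69,"y":0.54,"z":0.0,"yaw":0,"fingers":0},{"x":0.69,"y":0.54,"z":0.0,"yaw":0,"fingers":0},{"x":0.69,"y":0.54,"z":0.0,"yaw":0,"fingers":0}]}}

```text
time: 12.85
eef_pos: [-0.4375, 0.8677, 0.5006]
tcp_rot: [0.215, 0.946, 0.241, 0.032]
contact_force: [-1.0, -0.1, 0.3]
opening: 1.0
finger_force: 0.0
```

```bash
python3 st.py -.8 1.5 .75
```

```text
12.85 [ 2.0142  0.9543  0.21   -0.3452  1.6165  0.8104] [-0.4375  0.8677  0.5006] 
 [[-0.9058  0.3907  0.1639]
 [ 0.4215  0.7913  0.4428]
 [ 0.0433  0.4702 -0.8815]] [-0.9537 -0.1361  0.2652] 0.9999212775222669 0.0
tool delta [0.6057 0.476  0.0007] 0.7703418653667132
```

{"op": "move_arm", "data": {"plan": [{"x":0.69,"y":0.54,"z":0.0,"yaw":0,"fingers":0},{"x":0.69,"y":0.54,"z":0.0,"yaw":0,"fingers":0},{"x":0.69,"y":0.54,"z":0.0,"yaw":0,"fingers":0},{"x":0.69,"y":0.54,"z":0.0,"yaw":0,"fingers":0},{"x":0.69,"y":0.54,"z":0.0,"yaw":0,"fingers":0}]}}

```text
time: 13.35
eef_pos: [-0.4426, 0.8873, 0.4769]
tcp_rot: [0.211, 0.944, 0.253, 0.023]
contact_force: [-0.0, 1.4, -0.1]
opening: 1.0
finger_force: 0.0
```

```bash
python3 st.py -.8 1.5 .75
```

```text
13.35 [ 2.0095  0.9828  0.2107 -0.341   1.5576  0.8155] [-0.4426  0.8873  0.4769] 
 [[-0.9097  0.3872  0.1501]
 [ 0.4104  0.783   0.4674]
 [ 0.0635  0.4868 -0.8712]] [-0.0324  1.4261 -0.1482] 1.0003863830068205 0.0
tool delta [ 0.5939  0.4743 -0.0052] 0.7600569964335845
```

{"op": "move_arm", "data": {"plan": [{"x":0.69,"y":0.54,"z":-0.08,"yaw":0,"fingers":0},{"x":0.69,"y":0.54,"z":-0.08,"yaw":0,"fingers":0},{"x":0.69,"y":0.54,"z":-0.08,"yaw":0,"fingers":0},{"x":0.69,"y":0.54,"z":-0.08,"yaw":0,"fingers":0},{"x":0.69,"y":0.54,"z":-0.08,"yaw":0,"fingers":0}]}}

```text
time: 13.85
eef_pos: [-0.4498, 0.8909, 0.4801]
tcp_rot: [0.208, 0.941, 0.265, 0.013]
contact_force: [-0.2, -0.2, -0.2]
opening: 1.001
finger_force: 0.0
```

{"op": "move_arm", "data": {"plan": [{"x":0.69,"y":0.54,"z":-0.08,"yaw":0,"fingers":0},{"x":0.69,"y":0.54,"z":-0.08,"yaw":0,"fingers":0},{"x":0.69,"y":0.54,"z":-0.08,"yaw":0,"fingers":0},{"x":0.69,"y":0.54,"z":-0.08,"yaw":0,"fingers":0},{"x":0.69,"y":0.54,"z":-0.08,"yaw":0,"fingers":0}]}}

```text
time: 14.35
eef_pos: [-0.4569, 0.8919, 0.4873]
tcp_rot: [0.204, 0.939, 0.277, 0.004]
contact_force: [0.8, -0.3, -0.9]
opening: 1.005
finger_force: 0.0
```

{"op": "move_arm", "data": {"plan": [{"x":0.69,"y":0.54,"z":-0.08,"yaw":0,"fingers":0},{"x":0.69,"y":0.54,"z":-0.08,"yaw":0,"fingers":0},{"x":0.69,"y":0.54,"z":-0.08,"yaw":0,"fingers":0},{"x":0.69,"y":0.54,"z":-0.08,"yaw":0,"fingers":0},{"x":0.69,"y":0.54,"z":-0.08,"yaw":0,"fingers":0}]}}

```text
time: 14.85
eef_pos: [-0.4639, 0.8901, 0.4995]
tcp_rot: [0.201, 0.936, 0.289, -0.006]
contact_force: [-0.3, -0.4, 0.9]
opening: 0.998
finger_force: 0.0
```

{"op": "move_arm", "data": {"plan": [{"x":0.69,"y":0.54,"z":-0.08,"yaw":0,"fingers":0},{"x":0.69,"y":0.54,"z":-0.08,"yaw":0,"fingers":0},{"x":0.69,"y":0.54,"z":-0.08,"yaw":0,"fingers":0},{"x":0.69,"y":0.54,"z":-0.08,"yaw":0,"fingers":0},{"x":0.69,"y":0.54,"z":-0.08,"yaw":0,"fingers":0}]}}

```text
time: 15.35
eef_pos: [-0.4709, 0.8861, 0.515]
tcp_rot: [0.197, 0.933, 0.301, -0.016]
contact_force: [-0.2, 0.0, -0.8]
opening: 0.999
finger_force: 0.0
```

```bash
python3 st.py -.8 1.5 .75
```

```text
15.35 [ 2.0354  0.9539  0.2109 -0.3423  1.4647  0.8279] [-0.4709  0.8861  0.515 ] 
 [[-0.9217  0.3776  0.089 ]
 [ 0.3585  0.7414  0.5673]
 [ 0.1482  0.5548 -0.8187]] [-0.2382  0.0321 -0.8407] 0.9988431703915038 0.0
tool delta [0.5583 0.4612 0.1266] 0.7351132210576697
```

The tilt is now 0.61 rad at azimuth 81°, which suits both the grasp and the hook. Before moving over, I'll look at the boxes behind the carrier.

```bash
python3 - <<'E'
import cv2,numpy as np
a=cv2.imread("pics/scene0.png");b=cv2.imread("pics/side0.png")
f=lambda i,x,y,w,h,k:cv2.resize(i[y:y+h,x:x+w],None,fx=k,fy=k,interpolation=cv2.INTER_CUBIC)
cv2.imwrite("pics/crop3.png",np.hstack([f(a,0,255,150,225,2.5),f(b,350,255,165,225,2.5)]))
E
```

```text
(no output)
```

View pics/crop3.png

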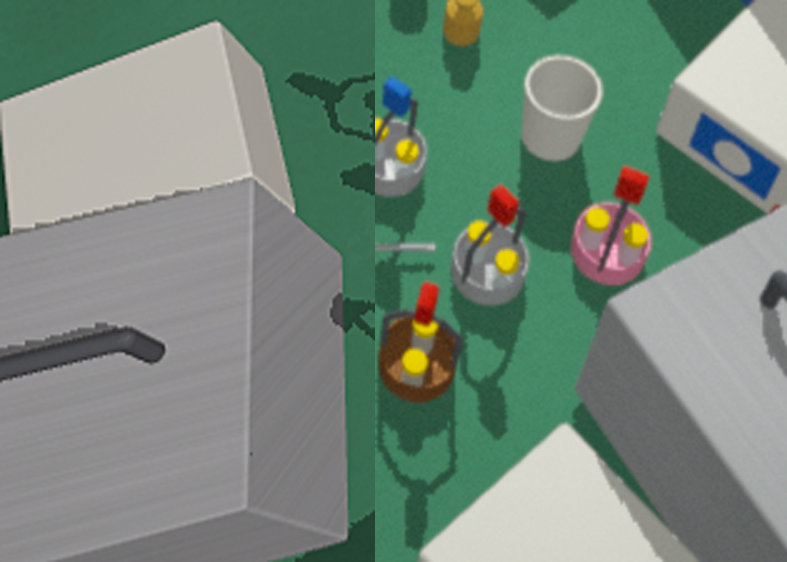

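```bash
python3 - <<'E'
from h import *
g=tri((100.8,325.8),(444.8,375));print("gray corner",g, proj("scene",g),proj("side",g))
w=tri((100.5,325.5),(426.8,424.2));print("white corner?",w,proj("scene",w))
print("gray far corner",plane("scene",(98.8,457.8),g[2]))
print("white c2",[plane("scene",(86.8,263.8),z) for z in(.15,.2,.25)],[plane("side",(426.8,424.2),z) for z in(.15,.2,.25)])
print("button",tri((387.6,216.9),(242.2,235.6)))
z=np.array([.089,.567,-.819]);T=np.array([.523,-.392,.122]);x=np.array([.128,.808,.574])
for e in(g,):
    v=e-T;s=-v@z;print("behind",s,"perp x",v@x,"lat",v@np.cross(z,x))
E
```

```text
gray corner [ 0.4993 -0.5239  0.1777] (np.float64(99.49075857904498), np.float64(326.9561211243015)) (np.float64(443.4133263003347), np.float64(374.47047197083225))
white corner? [ 0.4405 -0.5534  0.0837] (np.float64(99.94807419072566), np.float64(325.98946685579443))
gray far corner [ 0.7118 -0.5636  0.1777]
white c2 [array([ 0.3357, -0.5312,  0.15  ]), array([ 0.3755, -0.5149,  0.2   ]), array([ 0.4154, -0.4987,  0.25  ])] [array([ 0.4143, -0.5664,  0.15  ]), array([ 0.394 , -0.5753,  0.2   ]), array([ 0.3738, -0.5841,  0.25  ])]
button [0.4481 0.0982 0.0554]
behind 0.12252392614690821 perp x -0.07769767252897869 lat -0.0029068493630641117
```

{"op": "move_arm", "data": {"plan": [{"x":-0.576,"y":0.106,"z":-0.014,"yaw":0,"fingers":0},{"x":-0.576,"y":0.106,"z":-0.014,"yaw":0,"fingers":0},{"x":-0.576,"y":0.106,"z":-0.014,"yaw":0,"fingers":0},{"x":-0.576,"y":0.106,"z":-0.014,"yaw":0,"fingers":1},{"x":-0.576,"y":0.106,"z":-0.014,"yaw":0,"fingers":1}]}}

```text
time: 15.85
eef_pos: [-0.2421, 0.8324, 0.5101]
tcp_rot: [0.197, 0.933, 0.301, -0.016]
contact_force: [-0.1, 0.3, -0.5]
opening: 0.687
finger_force: 0.0
```

{"op": "move_arm", "data": {"plan": [{"x":-0.33,"y":0.061,"z":-0.008,"yaw":0.15,"fingers":1},{"x":-0.33,"y":0.061,"z":-0.008,"yaw":0.3,"fingers":1},{"x":-0.33,"y":0.061,"z":-0.008,"yaw":0.45,"fingers":1},{"x":-0.33,"y":0.061,"z":-0.008,"yaw":0.6,"fingers":1},{"x":-0.33,"y":0.061,"z":-0.008,"yaw":0.75,"fingers":1}]}}

```text
time: 16.35
eef_pos: [0.001, 0.7748, 0.5038]
tcp_rot: [0.528, 0.794, 0.274, -0.126]
contact_force: [-0.6, 0.9, 0.0]
opening: 0.001
finger_force: 0.0
```

```bash
cat >> st.py <<'E'
Rm=R.from_quat(s['tcp_rot']).as_matrix();print("yaw to level",np.arctan2(Rm[2,1],Rm[2,0]),"az",np.degrees(np.arctan2(Rm[1,2],Rm[0,2])))
E
python3 st.py .4 .3 .5
```

```text
16.35 [ 1.444   0.1438  1.367  -0.0198  1.0188  1.051 ] [0.001  0.7748 0.5038] 
 [[-0.4117  0.9069  0.0894]
 [ 0.7692  0.2932  0.5678]
 [ 0.4887  0.3025 -0.8183]] [-0.6165  0.9012  0.0139] 0.0012340741396428625 0.0
tool delta [-0.5313  0.2215 -0.2308] 0.6201926131049216
yaw to level 0.5541972527791024 az 81.05422711949694
```

{"op": "move_arm", "data": {"plan": [{"x":-0.214,"y":0.089,"z":-0.093,"yaw":0.14,"fingers":1},{"x":-0.214,"y":0.089,"z":-0.093,"yaw":0.28,"fingers":1},{"x":-0.214,"y":0.089,"z":-0.093,"yaw":0.42,"fingers":1},{"x":-0.214,"y":0.089,"z":-0.093,"yaw":0.554,"fingers":1},{"x":-0.214,"y":0.089,"z":-0.093,"yaw":0.554,"fingers":1}]}}

```text
time: 16.85
eef_pos: [0.1613, 0.5834, 0.503]
tcp_rot: [0.723, 0.621, 0.23, -0.195]
contact_force: [0.7, -0.2, 0.2]
opening: 0.004
finger_force: 0.0
```

```bash
python3 st.py .4 .3 .5
```

```text
16.85 [ 1.0548 -0.2498  1.746   0.232   1.075   1.1554] [0.1613 0.5834 0.503 ] 
 [[ 0.1225  0.9884  0.0897]
 [ 0.8089 -0.1518  0.568 ]
 [ 0.575   0.003  -0.8182]] [ 0.6565 -0.1517  0.1711] 0.003617197402820395 0.0
tool delta [-0.2018  0.2789 -0.1371] 0.3705094855845119
yaw to level 0.005292222429047798 az 81.02174530910678
```

{"op": "move_arm", "data": {"plan": [{"x":-0.126,"y":0.174,"z":-0.086,"yaw":0,"fingers":1},{"x":-0.126,"y":0.174,"z":-0.086,"yaw":0,"fingers":1},{"x":-0.126,"y":0.174,"z":-0.086,"yaw":0,"fingers":1},{"x":-0.126,"y":0.174,"z":-0.086,"yaw":0,"fingers":1},{"x":-0.126,"y":0.174,"z":-0.086,"yaw":0,"fingers":1}]}}

```text
time: 17.35
eef_pos: [0.3111, 0.4059, 0.5017]
tcp_rot: [0.723, 0.621, 0.23, -0.194]
contact_force: [-0.3, 0.6, -0.3]
opening: -0.004
finger_force: 0.0
```

{"op": "move_arm", "data": {"plan": [{"x":-0.076,"y":0.105,"z":-0.051,"yaw":0,"fingers":1},{"x":-0.076,"y":0.105,"z":-0.051,"yaw":0,"fingers":1},{"x":-0.076,"y":0.105,"z":-0.051,"yaw":0,"fingers":1}]}}

```text
time: 17.65
eef_pos: [0.4008, 0.2998, 0.5001]
tcp_rot: [0.723, 0.622, 0.23, -0.194]
contact_force: [-0.5, 1.6, -0.4]
opening: -0.004
finger_force: 0.0
```

```bash
python3 st.py .448 .098 .25
```

```text
17.65 [ 0.1738 -0.3897  1.8567  0.5769  1.4684  0.3252] [0.4008 0.2998 0.5001] 
 [[ 0.1216  0.9884  0.0914]
 [ 0.8096 -0.152   0.5669]
 [ 0.5742  0.0051 -0.8187]] [-0.529   1.5633 -0.3544] -0.004114962028357024 0.0
tool delta [-0.3013  0.076   0.0947] 0.3248448060933385
yaw to level 0.008890097951278372 az 80.83917976973098
```

{"op": "move_arm", "data": {"plan": [{"x":-0.215,"y":0.054,"z":0.068,"yaw":0,"fingers":1},{"x":-0.215,"y":0.054,"z":0.068,"yaw":0,"fingers":1},{"x":-0.215,"y":0.054,"z":0.068,"yaw":0,"fingers":1},{"x":-0.215,"y":0.054,"z":0.068,"yaw":0,"fingers":1},{"x":-0.215,"y":0.054,"z":0.068,"yaw":0,"fingers":1}]}}

```text
time: 18.15
eef_pos: [0.4324, 0.1566, 0.3178]
tcp_rot: [0.724, 0.621, 0.228, -0.195]
contact_force: [0.3, 0.9, 0.1]
opening: -0.002
finger_force: 0.0
```

{"op": "move_arm", "data": {"plan": [{"x":-0.086,"y":0.022,"z":0.027,"yaw":0,"fingers":1},{"x":-0.086,"y":0.022,"z":0.027,"yaw":0,"fingers":1},{"x":-0.086,"y":0.022,"z":0.027,"yaw":0,"fingers":1}]}}

```text
time: 18.45
eef_pos: [0.4452, 0.099, 0.2447]
tcp_rot: [0.725, 0.62, 0.227, -0.197]
contact_force: [-0.9, -0.6, -0.2]
opening: 0.001
finger_force: 0.0
```

```bash
python3 st.py .448 .098 .095; python3 - <<'E'
from h import *
from scipy.spatial.transform import Rotation as R
s=ctrl.get_state();im=ctrl.read_camera("wrist");cv2.imwrite("pics/w1.png",im[:,:,::-1]);np.savez("w1.npz",p=s['eef_pos'],q=s['tcp_rot'])
E
```

```text
18.45 [-0.3132 -0.2434  2.2042  0.6193  1.3451 -0.3507] [0.4452 0.099  0.2447] 
 [[ 0.1293  0.988   0.0842]
 [ 0.8089 -0.1542  0.5674]
 [ 0.5736 -0.0053 -0.8191]] [-0.9094 -0.5677 -0.1854] 0.0012608426827475957 0.0
tool delta [-0.0863  0.0037  0.1222] 0.14967934659721213
yaw to level -0.00924153521963572 az 81.56331515848606
```

View pics/w1.png

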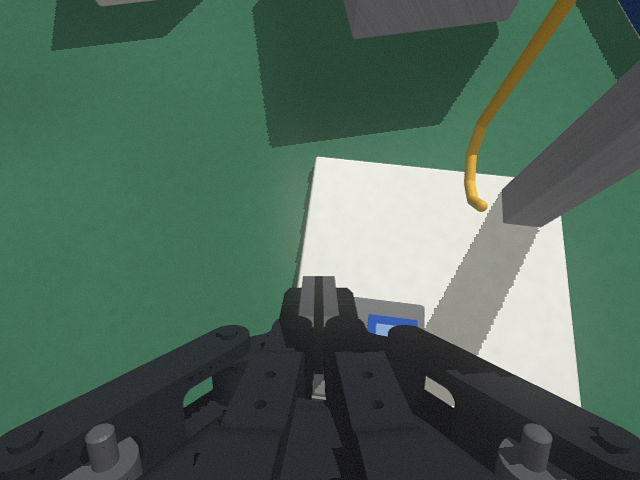

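The wrist view shows the hook tip at (482,206), its bend at (470,165), and the far base corner at (317,157). Descending on the button.

{"op": "move_arm", "data": {"plan": [{"x":-0.03,"y":0.001,"z":0.04,"yaw":0,"fingers":1},{"x":-0.06,"y":0.002,"z":0.08,"yaw":0,"fingers":1},{"x":-0.086,"y":0.004,"z":0.122,"yaw":0,"fingers":1},{"x":-0.086,"y":0.004,"z":0.122,"yaw":0,"fingers":1}]}}

```text
time: 18.9
eef_pos: [0.4472, 0.1017, 0.0952]
tcp_rot: [0.723, 0.621, 0.226, -0.2]
contact_force: [-0.8, 0.7, 0.5]
opening: -0.001
finger_force: 0.0
```

```bash
python3 st.py .448 .098 .075; python3 - <<'E'
from h import *
from scipy.spatial.transform import Rotation as R
def wray(f,p):
    m=ctrl.camera_model("wrist");K=m["intrinsics"];T=m["tool_from_camera"];d=np.load(f)
    Rm=R.from_quat(d['q']).as_matrix();C=Rm@T[:3,3]+d['p']
    v=np.array([(p[0]-K[0,2])/K[0,0],-(p[1]-K[1,2])/K[1,1],-1.]);v=Rm@T[:3,:3]@v;return C,v/np.linalg.norm(v)
def multi(rs):
    A=np.zeros((3,3));B=np.zeros(3)
    for o,d in rs:P=np.eye(3)-np.outer(d,d);A+=P;B+=P@o
    X=np.linalg.solve(A,B);return X,[np.linalg.norm(np.cross(d,X-o))*1e3 for o,d in rs]
o,d=wray("w1.npz",(317,157));print("corner(100,120)",o+d*(.015-o[2])/d[2])
r=[wray("w1.npz",(482,206)),ray("scene",(445,210.5)),ray("side",(257.5,168.5))]
print("tip",multi(r),multi(r[:2]),multi(r[::2]))
a=ctrl.read_camera("scene");b=ctrl.read_camera("side")
for n,im in(("scene",a),("side",b)):
    print(n,[ (c,s) for c,s in blobs(im,(5,180,120),(17,255,255))])
cv2.imwrite("pics/b1.png",np.hstack([cv2.resize(i[y:y+100,x:x+100,::-1],None,fx=4,fy=4,interpolation=cv2.INTER_CUBIC) for i,x,y in((a,340,160),(b,195,180))]))
E
```

```text
18.9 [-0.3059  0.0175  2.2889  0.701   1.0744 -0.5729] [0.4472 0.1017 0.0952] 
 [[ 0.1271  0.9889  0.0775]
 [ 0.8079 -0.1486  0.5703]
 [ 0.5754 -0.0099 -0.8178]] [-0.8422  0.7072  0.4899] -0.001102287110593004 0.0
tool delta [-0.0145  0.0015  0.0144] 0.020539225606677994
yaw to level -0.017194373890922862 az 82.26221243656526
corner(100,120) [0.4752 0.3056 0.015 ]
tip (array([0.5561, 0.1583, 0.1797]), [np.float64(1.8544117333217274), np.float64(0.8944673625449431), np.float64(2.3790202547625814)]) (array([0.5571, 0.1573, 0.1798]), [np.float64(0.6542387965265763), np.float64(0.654238796526639)]) (array([0.5513, 0.1536, 0.1878]), [np.float64(0.9790406588821353), np.float64(0.9790406588821076)])
scene [(array([389.4, 218.8]), array([384, 214,  10,   9,  51], dtype=int32)), (array([323.5, 294.5]), array([315, 285,  15,  15,  78], dtype=int32))]
side [(array([241.7, 235.2]), array([237, 231,  11,   9,  53], dtype=int32)), (array([325.3, 278.4]), array([321, 277,   9,   4,  19], dtype=int32))]
```

View pics/b1.png

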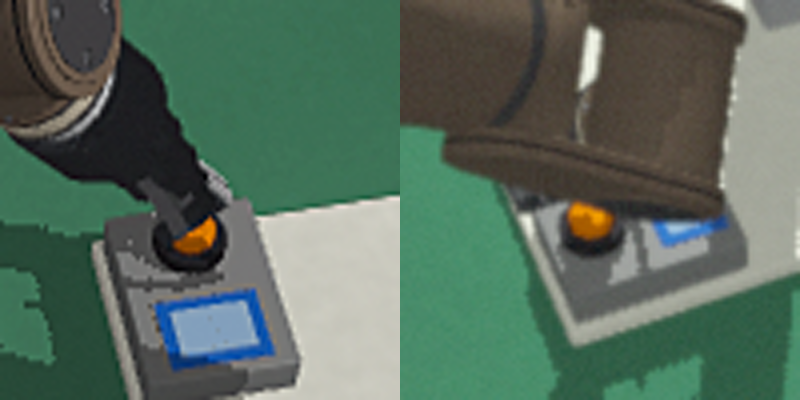

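The crops show the fingertips over the back part of the orange button (scene crop 195,235), about 2 cm above it. Pressing straight down slowly.

{"op": "move_arm", "data": {"plan": [{"x":-0.0124,"y":0.0035,"z":0.012,"yaw":0,"fingers":1},{"x":-0.0124,"y":0.0035,"z":0.012,"yaw":0,"fingers":1}]}}

```text
time: 19.2
eef_pos: [0.4572, 0.0954, 0.0868]
tcp_rot: [0.722, 0.623, 0.231, -0.192]
contact_force: [0.7, -0.3, 0.8]
opening: -0.003
finger_force: 0.7
```

{"op": "move_arm", "data": {"plan": [{"x":-0.0017,"y":0,"z":0.0025,"yaw":0,"fingers":1},{"x":-0.0035,"y":0,"z":0.005,"yaw":0,"fingers":1},{"x":-0.0035,"y":0,"z":0.005,"yaw":0,"fingers":1}]}}

```text
time: 19.5
eef_pos: [0.4572, 0.0955, 0.0806]
tcp_rot: [0.722, 0.622, 0.232, -0.193]
contact_force: [1.5, -1.9, 8.1]
opening: -0.002
finger_force: 4.4
```

```bash
python3 st.py .45 .098 .065
```

```text
19.5 [-0.3142  0.0635  2.277   0.7218  1.0375 -0.6183] [0.4572 0.0955 0.0806] 
 [[ 0.1182  0.9884  0.0952]
 [ 0.8094 -0.1515  0.5674]
 [ 0.5752  0.01   -0.8179]] [ 1.4508 -1.9224  8.1056] -0.0016512729605149244 4.4240661431103945
tool delta [-0.0078 -0.0077  0.0135] 0.01736969640923699
yaw to level 0.017382799943690325 az 80.47147983404578
```

{"op": "move_arm", "data": {"plan": [{"x":-0.0012,"y":0,"z":0.0017,"yaw":0,"fingers":1},{"x":-0.0012,"y":0,"z":0.0017,"yaw":0,"fingers":1}]}}

```text
time: 19.7
eef_pos: [0.4575, 0.0955, 0.0802]
tcp_rot: [0.721, 0.623, 0.232, -0.194]
contact_force: [-5.6, -6.9, 20.0]
opening: 0.001
finger_force: 9.9
```

```bash
python3 st.py .45 .098 .065|tail -3
```

```text
[ 0.5772  0.0092 -0.8166]] [-5.5593 -6.8672 19.9516] 0.0008691020309077598 9.929831083863974
tool delta [-0.0076 -0.0079  0.0131] 0.017099387246789235
yaw to level 0.015885592507161907 az 80.68408097029726
```

The force jumped to 20 N with no further travel, after about 6 mm of springy travel, so the button is bottomed. Lifting and going to the carrier.

{"op": "move_arm", "data": {"plan": [{"x":0.03,"y":0.0,"z":-0.04,"yaw":0,"fingers":1},{"x":0.05,"y":0.005,"z":-0.08,"yaw":0,"fingers":1},{"x":0.075,"y":0.01,"z":-0.19,"yaw":0,"fingers":1},{"x":0.075,"y":0.01,"z":-0.19,"yaw":0,"fingers":1},{"x":0.075,"y":0.01,"z":-0.19,"yaw":0,"fingers":1}]}}

```text
time: 20.2
eef_pos: [0.4584, 0.0458, 0.2805]
tcp_rot: [0.722, 0.623, 0.232, -0.19]
contact_force: [-0.6, 0.0, 0.3]
opening: -0.001
finger_force: 0.0
```

```bash
python3 st.py .512 -.46 .28
```

```text
20.2 [-0.4202 -0.2377  2.1314  0.5934  1.4426 -0.41  ] [0.4584 0.0458 0.2805] 
 [[ 0.1158  0.9883  0.0988]
 [ 0.8122 -0.1515  0.5633]
 [ 0.5717  0.015  -0.8203]] [-0.5913  0.025   0.2859] -0.0008511143212697077 0.0
tool delta [-0.4049  0.1296 -0.2792] 0.5085887995687118
yaw to level 0.026186742148450744 az 80.05501085720887
```

{"op": "move_arm", "data": {"plan": [{"x":-0.2,"y":0.065,"z":-0.14,"yaw":0,"fingers":0},{"x":-0.2,"y":0.065,"z":-0.14,"yaw":0,"fingers":0},{"x":-0.2,"y":0.065,"z":-0.14,"yaw":0,"fingers":0},{"x":-0.2,"y":0.065,"z":-0.14,"yaw":0,"fingers":0},{"x":-0.2,"y":0.065,"z":-0.14,"yaw":0,"fingers":0}]}}

```text
time: 20.7
eef_pos: [0.4832, -0.2025, 0.2734]
tcp_rot: [0.723, 0.622, 0.229, -0.195]
contact_force: [0.9, 1.1, 1.0]
opening: 0.845
finger_force: 0.0
```

{"op": "move_arm", "data": {"plan": [{"x":-0.205,"y":0.065,"z":-0.14,"yaw":0.026,"fingers":0},{"x":-0.205,"y":0.065,"z":-0.14,"yaw":0.026,"fingers":0},{"x":-0.205,"y":0.065,"z":-0.14,"yaw":0.026,"fingers":0},{"x":-0.205,"y":0.065,"z":-0.14,"yaw":0.026,"fingers":0},{"x":-0.205,"y":0.065,"z":-0.14,"yaw":0.026,"fingers":0}]}}

```text
time: 21.2
eef_pos: [0.5097, -0.4509, 0.2703]
tcp_rot: [0.731, 0.612, 0.227, -0.199]
contact_force: [1.2, -0.2, 0.7]
opening: 1.0
finger_force: 0.0
```

```bash
cat >> h.py <<'E'
from scipy.spatial.transform import Rotation as R
def wray(p,s):
    m=ctrl.camera_model("wrist");K=m["intrinsics"];T=m["tool_from_camera"]
    Rm=R.from_quat(s['tcp_rot']).as_matrix();C=Rm@T[:3,3]+s['eef_pos']
    v=np.array([(p[0]-K[0,2])/K[0,0],-(p[1]-K[1,2])/K[1,1],-1.]);v=Rm@T[:3,:3]@v;return C,v/np.linalg.norm(v)
def wplane(p,s,z):
    o,d=wray(p,s);return o+d*(z-o[2])/d[2]
E
python3 st.py .518 -.426 .171; python3 - <<'E'
from h import *
s=ctrl.get_state();im=ctrl.read_camera("wrist");cv2.imwrite("pics/w2.png",im[:,:,::-1])
for c,st in blobs(im,(0,180,100),(5,255,255),60):print("red",c,st,wplane(c,s,.12))
for c,st in blobs(im,(20,180,120),(30,255,255),60):print("yel",c,st,wplane(c,s,.049))
E
```

```text
21.2 [-1.0047  0.4874  1.3538  0.3971  1.7701 -0.8432] [ 0.5097 -0.4509  0.2703] 
 [[ 0.1474  0.9851  0.0882]
 [ 0.8049 -0.1713  0.5681]
 [ 0.5748 -0.0128 -0.8182]] [ 1.1851 -0.2209  0.7123] 0.9998454449908405 0.0
tool delta [-0.0358  0.0052  0.0961] 0.1026870770999891
yaw to level -0.02226124839802008 az 81.17994516139312
red [190.  194.6] [ 152  171   76   51 1273] [ 0.4164 -0.3092  0.12  ]
red [324.5 259.1] [315 246  19  27 355] [ 0.5242 -0.3889  0.12  ]
red [465.6 300.2] [455 292  27  24 143] [ 0.6292 -0.4421  0.12  ]
```

View pics/w2.png

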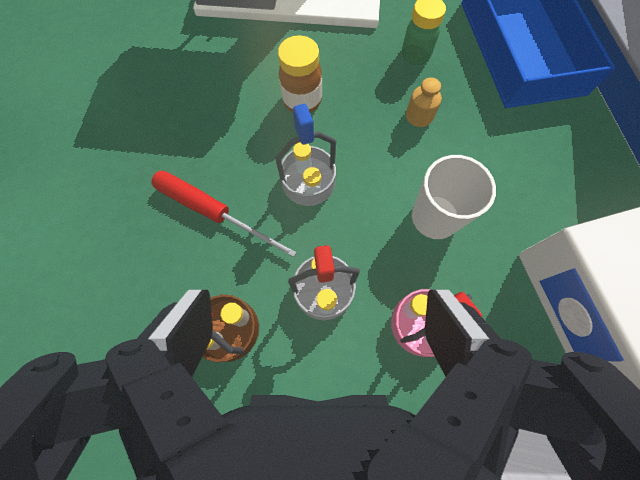

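The wrist view shows the red-gripped steel carrier at (324,259). Its bail lies almost along the closing line, from (296,282) to (352,275), and the neighbours are clear of the fingers. Going down.

{"op": "move_arm", "data": {"plan": [{"x":-0.01,"y":0.002,"z":0.04,"yaw":0,"fingers":0},{"x":-0.02,"y":0.004,"z":0.08,"yaw":0,"fingers":0},{"x":-0.028,"y":0.0055,"z":0.115,"yaw":0,"fingers":0},{"x":-0.028,"y":0.0055,"z":0.115,"yaw":0,"fingers":0}]}}

```text
time: 21.65
eef_pos: [0.5195, -0.4031, 0.1538]
tcp_rot: [0.73, 0.611, 0.227, -0.205]
contact_force: [-1.4, 0.3, 0.5]
opening: 0.997
finger_force: 0.0
```

```bash
python3 st.py .5238 -.391 .124; python3 - <<'E'
from h import *
s=ctrl.get_state();im=ctrl.read_camera("wrist");cv2.imwrite("pics/w3.png",im[:,:,::-1])
for c,st in blobs(im,(0,180,100),(5,255,255),60):print("red",c,st,wplane(c,s,.12))
E
```

```text
21.65 [-0.9573  0.537   1.5077  0.4092  1.5775 -0.8791] [ 0.5195 -0.4031  0.1538] 
 [[ 0.1502  0.9853  0.0808]
 [ 0.7996 -0.1692  0.5763]
 [ 0.5815 -0.0219 -0.8133]] [-1.3607  0.2782  0.5464] 0.9972579468852436 0.0
tool delta [-0.007   0.0029  0.0316] 0.032480237221452775
yaw to level -0.037659273364327124 az 82.01407083596561
red [133.7 189.6] [  85  157  106   71 2820] [ 0.4322 -0.3148  0.12  ]
red [323.8 296.7] [ 306  272   34   51 1215] [ 0.524  -0.3901  0.12  ]
```

{"op": "move_arm", "data": {"plan": [{"x":-0.0035,"y":0.0015,"z":0.016,"yaw":-0.02,"fingers":0},{"x":-0.007,"y":0.003,"z":0.032,"yaw":-0.037,"fingers":0},{"x":-0.007,"y":0.003,"z":0.032,"yaw":-0.037,"fingers":0}]}}

```text
time: 22.0
eef_pos: [0.5259, -0.3947, 0.1288]
tcp_rot: [0.719, 0.626, 0.23, -0.195]
contact_force: [-1.7, 0.7, -0.5]
opening: 1.002
finger_force: 0.0
```

```bash
python3 st.py .5238 -.391 .124; python3 - <<'E'
from h import *
a=ctrl.read_camera("wrist");cv2.imwrite("pics/w4.png",a[:,:,::-1])
E
```

```text
22.0 [-0.9436  0.5566  1.5275  0.4169  1.5258 -0.925 ] [ 0.5259 -0.3947  0.1288] 
 [[ 0.1102  0.9901  0.0873]
 [ 0.8104 -0.1404  0.5689]
 [ 0.5755  0.008  -0.8178]] [-1.671   0.7268 -0.4762] 1.0015894906148686 0.0
tool delta [ 0.     -0.0026  0.0058] 0.006412209999093628
yaw to level 0.013973296659230776 az 81.27517122934663
```

View pics/w4.png

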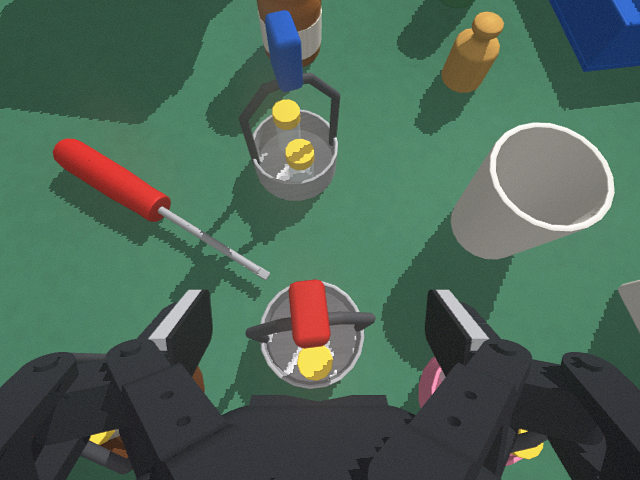

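That is the tenth and last picture: the red block at (310,313) stands between the open fingers. Closing on it.

{"op": "move_arm", "data": {"plan": [{"x":0,"y":-0.0025,"z":0.0055,"yaw":0,"fingers":0},{"x":0,"y":-0.0025,"z":0.0055,"yaw":0,"fingers":0.8},{"x":0,"y":-0.0025,"z":0.0055,"yaw":0,"fingers":1},{"x":0,"y":-0.0025,"z":0.0055,"yaw":0,"fingers":1},{"x":0,"y":-0.0025,"z":0.0055,"yaw":0,"fingers":1}], "force": 40}}

```text
time: 22.55
eef_pos: [0.5244, -0.3928, 0.1263]
tcp_rot: [0.72, 0.626, 0.23, -0.193]
contact_force: [-0.7, -0.6, -0.8]
opening: 0.327
finger_force: 0.0
```

{"op": "move_arm", "data": {"plan": [{"x":0,"y":0,"z":0,"yaw":0,"fingers":1},{"x":0,"y":0,"z":0,"yaw":0,"fingers":1},{"x":0,"y":0,"z":0,"yaw":0,"fingers":1}], "force": 40}}

```text
time: 22.85
eef_pos: [0.5243, -0.3927, 0.1261]
tcp_rot: [0.72, 0.626, 0.23, -0.194]
contact_force: [-1.0, -1.0, 1.2]
opening: 0.157
finger_force: 43.7
```

```bash
python3 st.py .5238 -.391 .30; python3 - <<'E'
from h import *
s=ctrl.get_state();im=ctrl.read_camera("wrist");cv2.imwrite("pics/w5.png",im[:,:,::-1])
for c,st in blobs(im,(0,180,100),(5,255,255),60):print("red",c,st)
for c,st in blobs(im,(20,180,120),(30,255,255),60):print("yel",c,st)
E
```

```text
22.85 [-0.9439  0.5531  1.5375  0.4173  1.517  -0.928 ] [ 0.5243 -0.3927  0.1261] 
 [[ 0.1104  0.9899  0.0891]
 [ 0.8116 -0.1415  0.5669]
 [ 0.5738  0.0098 -0.819 ]] [-1.0356 -0.9527  1.2213] 0.15656849417477237 43.70419442653656
tool delta [ 0.1011  0.001  -0.1415] 0.17386062562206037
yaw to level 0.017060186422784604 az 81.06316829121694
red [106.8 176.6] [  52  138  118   84 3645]
red [316.7 312.6] [ 301  281   36   67 1692]
red [ 25.3 409.9] [   0  394   69   41 1161]
red [612.4 411.9] [ 565  395   75   41 1100]
```

```bash
python3 - <<'E'
from h import *
b=cv2.imread("pics/b1.png")
x=np.array([.127,.808,.575]);z=np.array([.0775,.57,-.818]);y=np.array([.989,-.149,-.01]);T=np.array([.4472,.1017,.0952])
def crop(P):
    u,v=proj("scene",P);return (int((u-340)*4),int((v-160)*4))
for k in(.0,.03,.043,.055,.068,.08):
    for bz in(.09,.124,.15):
        c=crop(T+k*x-bz*z);print(k,bz,c,b[c[1],c[0]] if 0<=c[0]<400 and 0<=c[1]<400 else None)
E
```

```text
0.0 0.09 (121, 128) [33 30 27]
0.0 0.124 (89, 104) [ 89  96 103]
0.0 0.15 (63, 84) [ 81  97 113]
0.03 0.09 (167, 96) [60 75 44]
0.03 0.124 (136, 71) [32 30 28]
0.03 0.15 (111, 50) [ 78  93 110]
0.043 0.09 (187, 82) [ 87 114  58]
0.043 0.124 (157, 56) [ 89 117  63]
0.043 0.15 (132, 35) [ 90 119  63]
0.055 0.09 (206, 69) [ 86 113  59]
0.055 0.124 (176, 43) [ 85 113  59]
0.055 0.15 (151, 21) [ 88 117  62]
0.068 0.09 (227, 55) [ 85 113  59]
0.068 0.124 (197, 28) [ 86 114  61]
0.068 0.15 (173, 6) [ 86 115  60]
0.08 0.09 (246, 42) [ 85 113  58]
0.08 0.124 (217, 14) [ 86 116  61]
0.08 0.15 (193, -7) None
```

The camera has no body: background shows at its place, and the gripper reaches less than 43 mm off its axis. So the present tilt clears the head. Lifting.

{"op": "move_arm", "data": {"plan": [{"x":0.006,"y":0,"z":-0.008,"yaw":0,"fingers":1},{"x":0.017,"y":0,"z":-0.025,"yaw":0,"fingers":1},{"x":0.035,"y":0,"z":-0.05,"yaw":0,"fingers":1},{"x":0.06,"y":0,"z":-0.085,"yaw":0,"fingers":1},{"x":0.08,"y":0,"z":-0.115,"yaw":0,"fingers":1}]}}

```text
time: 23.4
eef_pos: [0.523, -0.3927, 0.2695]
tcp_rot: [0.719, 0.626, 0.23, -0.193]
contact_force: [0.5, -0.2, -2.2]
opening: 0.157
finger_force: 43.3
```

{"op": "move_arm", "data": {"plan": [{"x":0.012,"y":0,"z":-0.018,"yaw":0,"fingers":1},{"x":0.02,"y":0,"z":-0.03,"yaw":0,"fingers":1},{"x":0.02,"y":0,"z":-0.03,"yaw":0,"fingers":1}]}}

```text
time: 23.7
eef_pos: [0.5229, -0.3942, 0.3056]
tcp_rot: [0.719, 0.627, 0.23, -0.191]
contact_force: [0.3, -0.3, -2.3]
opening: 0.157
finger_force: 43.3
```

```bash
python3 st.py .535 .07 .30; python3 - <<'E'
from h import *
s=ctrl.get_state();im=ctrl.read_camera("wrist")
for c,st in blobs(im,(0,180,100),(5,255,255),60):print("red",c,st)
for c,st in blobs(im,(20,180,120),(30,255,255),40):print("yel",c,st)
for n in("scene","side"):
    im=ctrl.read_camera(n);cv2.imwrite(f"pics/{n}2.png",im[:,:,::-1])
    for c,st in blobs(im,(0,200,120),(4,255,255)):print(n,"red",c,st)
    for c,st in blobs(im,(20,180,120),(30,255,255)):
        if 150<c[0]<420 and c[1]>200:print(n,"yel",c,st)
E
```

```text
23.7 [-0.9469  0.3867  1.4232  0.4246  1.7695 -0.8183] [ 0.5229 -0.3942  0.3056] 
 [[ 0.1082  0.9899  0.0921]
 [ 0.814  -0.1414  0.5633]
 [ 0.5706  0.014  -0.8211]] [ 0.2934 -0.3492 -2.2636] 0.15651485410407634 43.327986001968384
tool delta [ 0.376  -0.0537  0.2672] 0.4643902499858442
yaw to level 0.024589448771750216 az 80.71265651524867
red [185.9 243. ] [ 151  218   73   54 1439]
red [317.  312.4] [ 301  281   36   68 1839]
red [178.9 390.7] [167 378  24  26 299]
red [452.4 389.3] [447 379  14  21 118]
scene red [240.1 262. ] [228 243  24  40 396]
scene red [154.2 271.7] [144 268  20   9  83]
scene red [170.6 381.2] [162 373  18  17 187]
scene yel [317.2 282.7] [306 271  23  24 433]
scene yel [179.  294.6] [173 289  13  12 125]
scene yel [156.7 301. ] [151 295  12  12  99]
scene yel [268.1 304.4] [264 300  10  10  76]
scene yel [253.3 313.5] [249 309  10  10  80]
scene yel [378.6 346.9] [369 336  21  22 354]
scene yel [189.8 384.6] [185 379  11  12 105]
scene yel [175.  399.8] [170 395  12  11 100]
side red [452.2 328.7] [447 323  12  13 106]
side red [308.1 353.6] [287 349  43  10 398]
side red [370.5 375.8] [367 369   8  15  84]
side yel [242.1 233. ] [239 231   7   5  18]
side yel [325.  268.5] [316 260  20  17 266]
side yel [398.4 302.8] [397 300   4   7  18]
side yel [348.7 305.8] [347 303   5   7  27]
side yel [401.9 307.9] [400 306   5   5  15]
side yel [362.4 315.1] [358 311   9   9  59]
side yel [412.3 317.9] [408 313  10  11  81]
side yel [369.6 386.2] [365 383  11   7  51]
side yel [365.6 399.4] [360 394  12  11  97]
```

```bash
python3 - <<'E'
from h import *
a,b=[plane("scene",p,.2285) for p in((179.,294.6),(156.7,301.))];print(a,b,(a+b)/2,np.linalg.norm(a-b),np.degrees(np.arctan2(*(a-b)[1::-1])))
print(plane("side",(412.3,317.9),.2285))
E
```

```text
[ 0.5308 -0.374   0.2285] [ 0.5257 -0.4112  0.2285] [ 0.5282 -0.3926  0.2285] 0.03760164301182837 82.22301691281658
[ 0.5162 -0.4146  0.2285]
```

{"op": "move_arm", "data": {"plan": [{"x":0.03,"y":-0.004,"z":0.021,"yaw":0,"fingers":1},{"x":0.07,"y":-0.01,"z":0.05,"yaw":0,"fingers":1},{"x":0.11,"y":-0.016,"z":0.078,"yaw":0,"fingers":1},{"x":0.15,"y":-0.021,"z":0.107,"yaw":0,"fingers":1},{"x":0.19,"y":-0.027,"z":0.135,"yaw":0,"fingers":1}]}}

```text
time: 24.35
eef_pos: [0.5277, -0.1566, 0.2978]
tcp_rot: [0.72, 0.625, 0.23, -0.196]
contact_force: [0.8, 0.9, -2.5]
opening: 0.155
finger_force: 43.2
```

```bash
python3 st.py .533 .06 .30
```

```text
24.35 [-0.6896  0.0824  1.8006  0.5173  1.6009 -0.6244] [ 0.5277 -0.1566  0.2978] 
 [[ 0.1128  0.9898  0.0865]
 [ 0.8097 -0.142   0.5694]
 [ 0.5759  0.0058 -0.8175]] [ 0.8187  0.92   -2.4513] 0.1546874013663178 43.235430121421814
tool delta [ 0.1773 -0.0255  0.122 ] 0.2167138663486776
yaw to level 0.010119990415011713 az 81.36175945562331
```

{"op": "move_arm", "data": {"plan": [{"x":0.035,"y":-0.005,"z":0.024,"yaw":0,"fingers":1},{"x":0.073,"y":-0.01,"z":0.05,"yaw":0,"fingers":1},{"x":0.112,"y":-0.016,"z":0.077,"yaw":0,"fingers":1},{"x":0.15,"y":-0.022,"z":0.103,"yaw":0,"fingers":1},{"x":0.177,"y":-0.025,"z":0.122,"yaw":0,"fingers":1}]}}

```text
time: 24.85
eef_pos: [0.5326, 0.0603, 0.2996]
tcp_rot: [0.719, 0.626, 0.229, -0.196]
contact_force: [1.3, -0.6, -2.1]
opening: 0.155
finger_force: 43.3
```

{"op": "move_arm", "data": {"plan": [{"x":0,"y":0,"z":0,"yaw":0,"fingers":1}]}}

```text
time: 24.95
eef_pos: [0.5324, 0.0613, 0.2998]
tcp_rot: [0.718, 0.627, 0.229, -0.197]
contact_force: [-0.4, 0.5, -2.5]
opening: 0.153
finger_force: 43.2
```

```bash
python3 st.py .538 .08 .234; cat > hook.py <<'E'
from h import *
s=ctrl.get_state();out=[]
im=ctrl.read_camera("wrist");h=cv2.cvtColor(im,cv2.COLOR_RGB2HSV);m=cv2.inRange(h,(17,150,100),(32,255,255))
n,l,st,c=cv2.connectedComponentsWithStats(m)
for i in range(1,n):
    if st[i][4]>60:
        ys,xs=np.where(l==i);k=np.argsort(ys)[-8:];print("wrist",st[i],"bottom",xs[k].mean(),ys[k].mean(),"left",xs.min(),ys[xs==xs.min()].mean())
        for yy in range(ys.min(),ys.max()+1,max(1,(ys.max()-ys.min())//8)):print("  row",yy,xs[ys==yy].min(),xs[ys==yy].max())
for nme in("scene","side"):
    im=ctrl.read_camera(nme);h=cv2.cvtColor(im,cv2.COLOR_RGB2HSV);m=cv2.inRange(h,(17,150,100),(32,255,255))
    x0,x1,y0,y1=(430,490,175,225) if nme=="scene" else (235,275,110,185)
    ys,xs=np.where(m[y0:y1,x0:x1]);xs+=x0;ys+=y0
    for yy in sorted(set(ys))[::3]:print(nme,yy,xs[ys==yy].min(),xs[ys==yy].max())
E
python3 hook.py
```

```text
24.95 [-0.3316 -0.0697  1.9498  0.6085  1.4238 -0.3393] [0.5324 0.0613 0.2998] 
 [[ 0.1081  0.9907  0.0823]
 [ 0.8106 -0.1358  0.5697]
 [ 0.5756  0.0052 -0.8177]] [-0.4339  0.4624 -2.5304] 0.15319504814605023 43.23494017124176
tool delta [-0.0221  0.0027  0.0649] 0.06858100879008396
yaw to level 0.00897328186275698 az 81.7759149820449
wrist [ 326   33   30  176 1559] bottom 331.125 206.875 left 326 204.0
  row 33 344 348
  row 54 342 352
  row 75 340 350
  row 96 338 347
  row 117 337 345
  row 138 335 342
  row 159 333 339
  row 180 330 336
  row 201 327 333
wrist [301 349  36  34 961] bottom 319.5 381.625 left 301 363.0
  row 349 307 329
  row 353 303 333
  row 357 302 334
  row 361 301 335
  row 365 301 335
  row 369 302 334
  row 373 303 333
  row 377 307 329
  row 381 314 323
scene 186 477 478
scene 189 476 479
scene 192 475 478
scene 195 474 477
scene 198 473 475
scene 201 471 474
scene 204 469 473
scene 207 465 470
scene 210 443 465
scene 213 446 457
side 161 252 254
side 164 253 256
side 167 255 257
side 170 257 259
side 178 268 274
side 181 268 274
```

```bash
python3 - <<'E'
from h import *
s=ctrl.get_state();d=np.load("w1.npz");s1=dict(eef_pos=d['p'],tcp_rot=d['q'])
im=cv2.imread("pics/w1.png");h=cv2.cvtColor(im,cv2.COLOR_BGR2HSV);m=cv2.inRange(h,(15,150,80),(32,255,255))[:230,440:600]
ys,xs=np.where(m);
for y in range(190,214,3):
    k=xs[ys==y]
    if len(k):print(y,k.min()+440,k.max()+440)
rs=[wray((481,206),s1),wray((330.5,203.5),s),ray("scene",(444.7,210.3)),ray("side",(258,168.7))]
for r in rs:
    o,d=r;print("at .1835",o+d*(.1835-o[2])/d[2])
A=np.zeros((3,3));B=np.zeros(3)
for o,d in rs:P=np.eye(3)-np.outer(d,d);A+=P;B+=P@o
X=np.linalg.solve(A,B);print("tip",X,"seat",X[:2]+.025*np.array([np.cos(1.2837),np.sin(1.2837)]))
# stem: two rows in wrist -> plane; stem at seat+32mm ; bearing check
for y,x in((54,347),(117,341)):
    o,d=wray((x,y),s);print([o+d*(z-o[2])/d[2] for z in(.2,.25,.3)])
E
```

```text
190 467 475
193 466 476
196 467 476
199 467 480
202 476 485
205 478 486
208 481 485
at .1835 [0.5542 0.1554 0.1835]
at .1835 [0.5584 0.1539 0.1835]
at .1835 [0.5584 0.1556 0.1835]
at .1835 [0.5531 0.1556 0.1835]
tip [0.5567 0.1572 0.1797] seat [0.5638 0.1812]
[array([0.5921, 0.2831, 0.2   ]), array([0.5794, 0.2332, 0.25  ]), array([0.5667, 0.1832, 0.3   ])]
[array([0.5764, 0.2201, 0.2   ]), array([0.567 , 0.1832, 0.25  ]), array([0.5575, 0.1464, 0.3   ])]
```

{"op": "move_arm", "data": {"plan": [{"x":0,"y":0.001,"z":0.025,"yaw":0,"fingers":1},{"x":0,"y":0.002,"z":0.055,"yaw":0,"fingers":1},{"x":-0.001,"y":0.003,"z":0.08,"yaw":0,"fingers":1},{"x":-0.001,"y":0.003,"z":0.08,"yaw":0,"fingers":1}]}}

```text
time: 25.5
eef_pos: [0.5422, 0.1014, 0.2312]
tcp_rot: [0.72, 0.625, 0.228, -0.197]
contact_force: [-0.5, 0.2, -2.3]
opening: 0.155
finger_force: 43.2
```

```bash
python3 st.py .5607 .1698 .231; python3 hook.py|head -12
```

```text
25.5 [-0.2502  0.0126  1.9997  0.6402  1.272  -0.3479] [0.5422 0.1014 0.2312] 
 [[ 0.1153  0.99    0.0819]
 [ 0.8106 -0.1414  0.5683]
 [ 0.5742  0.0008 -0.8187]] [-0.5328  0.2066 -2.2877] 0.1547405262074538 43.216018080711365
tool delta [0.0574 0.0086 0.0405] 0.07081219330323772
yaw to level 0.001453709787666866 az 81.8021411895714
wrist [ 323    0   37  227 2828] bottom 328.625 225.25 left 323 220.0
  row 0 342 359
  row 28 340 356
  row 56 338 352
  row 84 336 349
  row 112 335 346
  row 140 333 342
  row 168 331 339
  row 196 327 335
  row 224 325 331
wrist [301 349  36  34 952] bottom 319.875 381.375 left 301 363.5
  row 349 308 329
```

```bash
python3 - <<'E'
from h import *
s=ctrl.get_state()
for p in((328,221),(328.5,223)):print(wplane(p,s,.1835))
E
```

```text
[0.56   0.1585 0.1835]
[0.56   0.1573 0.1835]
```

{"op": "move_arm", "data": {"plan": [{"x":0.012,"y":0.002,"z":0.008,"yaw":0,"fingers":1},{"x":0.028,"y":0.005,"z":0.02,"yaw":0,"fingers":1},{"x":0.044,"y":0.008,"z":0.031,"yaw":0,"fingers":1},{"x":0.059,"y":0.0103,"z":0.0417,"yaw":0,"fingers":1},{"x":0.059,"y":0.0103,"z":0.0417,"yaw":0,"fingers":1}]}}

```text
time: 26.15
eef_pos: [0.5654, 0.1734, 0.2372]
tcp_rot: [0.718, 0.627, 0.231, -0.193]
contact_force: [0.4, -1.3, -1.8]
opening: 0.153
finger_force: 43.2
```

```bash
python3 st.py .564 .1765 .212; python3 hook.py
```

```text
26.15 [-0.1081  0.0559  1.9436  0.6652  1.1963 -0.2404] [0.5654 0.1734 0.2372] 
 [[ 0.1073  0.9901  0.0902]
 [ 0.8111 -0.1396  0.568 ]
 [ 0.575   0.0122 -0.8181]] [ 0.3502 -1.3264 -1.8206] 0.15323623345734358 43.22467088699341
tool delta [-0.0121 -0.0022  0.0223] 0.025467711104556385
yaw to level 0.021195471113553244 az 80.98123146447861
wrist [ 305  133   28   89 1692] bottom 323.375 218.625 left 305 137.44444444444446
  row 133 305 305
  row 144 306 331
  row 155 306 330
  row 166 306 329
  row 177 307 328
  row 188 308 327
  row 199 308 326
  row 210 316 325
  row 221 324 324
wrist [301 345  33  10 135] bottom 331.0 353.75 left 301 347.0
  row 345 301 302
  row 346 301 303
  row 347 301 304
  row 348 301 306
  row 349 301 329
  row 350 302 330
  row 351 307 331
  row 352 314 332
  row 353 321 333
  row 354 328 333
wrist [299 354  38  29 787] bottom 318.5 381.25 left 299 373.0
  row 354 300 303
  row 357 300 324
  row 360 301 335
  row 363 300 336
  row 366 300 334
  row 369 300 334
  row 372 300 333
  row 375 306 330
  row 378 308 328
  row 381 314 321
scene 186 477 478
scene 189 476 479
scene 192 475 478
scene 195 474 477
scene 198 473 475
scene 201 471 474
scene 204 469 473
scene 207 465 470
scene 210 443 465
scene 213 446 463
scene 216 442 464
scene 219 440 463
scene 222 439 448
side 154 251 251
side 157 251 252
side 162 253 254
side 165 253 259
side 168 253 260
side 172 261 265
side 175 259 266
side 178 260 265
```

{"op": "move_arm", "data": {"plan": [{"x":-0.004,"y":-0.0005,"z":0.007,"yaw":0,"fingers":1},{"x":-0.0075,"y":-0.001,"z":0.014,"yaw":0,"fingers":1},{"x":-0.0115,"y":-0.0015,"z":0.0215,"yaw":0,"fingers":1},{"x":-0.0115,"y":-0.0015,"z":0.0215,"yaw":0,"fingers":1}]}}

```text
time: 26.7
eef_pos: [0.5626, 0.1745, 0.2088]
tcp_rot: [0.72, 0.625, 0.229, -0.195]
contact_force: [-0.8, -0.2, -1.9]
opening: 0.162
finger_force: 43.2
```

```bash
python3 st.py .5645 .178 .200
```

```text
26.7 [-0.1061  0.0851  1.9684  0.6765  1.1565 -0.2686] [0.5626 0.1745 0.2088] 
 [[ 0.113   0.9899  0.0857]
 [ 0.8113 -0.1417  0.5672]
 [ 0.5737  0.0055 -0.8191]] [-0.782  -0.2268 -1.8585] 0.1615780839413967 43.19567620754242
tool delta [-0.002   0.0013  0.0094] 0.009689073602715334
yaw to level 0.009542355033612617 az 81.40589104081499
```

{"op": "move_arm", "data": {"plan": [{"x":-0.001,"y":0.0002,"z":0.003,"yaw":0,"fingers":1},{"x":-0.0023,"y":0.0005,"z":0.006,"yaw":0,"fingers":1},{"x":-0.0035,"y":0.0007,"z":0.0086,"yaw":0,"fingers":1},{"x":-0.0035,"y":0.0007,"z":0.0086,"yaw":0,"fingers":1}]}}

```text
time: 27.1
eef_pos: [0.5648, 0.1766, 0.2018]
tcp_rot: [0.72, 0.626, 0.23, -0.194]
contact_force: [-0.0, -0.3, -2.0]
opening: 0.158
finger_force: 43.2
```

```bash
python3 st.py .5645 .178 .200
```

```text
27.1 [-0.1018  0.0976  1.9691  0.6821  1.1413 -0.2773] [0.5648 0.1766 0.2018] 
 [[ 0.1106  0.9899  0.0885]
 [ 0.8114 -0.1414  0.5671]
 [ 0.5739  0.0091 -0.8189]] [-0.015  -0.3015 -1.9567] 0.15777167087462074 43.201764822006226
tool delta [ 0.0001 -0.0005  0.0023] 0.002325091807173209
yaw to level 0.015840406862719515 az 81.13003512417635
```

{"op": "move_arm", "data": {"plan": [{"x":-0.0012,"y":0,"z":0.0017,"yaw":0,"fingers":1},{"x":-0.0023,"y":0,"z":0.0033,"yaw":0,"fingers":1},{"x":-0.0023,"y":0,"z":0.0033,"yaw":0,"fingers":1}]}}

```text
time: 27.4
eef_pos: [0.565, 0.1766, 0.1983]
tcp_rot: [0.719, 0.626, 0.231, -0.194]
contact_force: [-0.5, 0.1, -1.4]
opening: 0.154
finger_force: 43.3
```

{"op": "move_arm", "data": {"plan": [{"x":-0.0012,"y":0,"z":0.0017,"yaw":0,"fingers":1},{"x":-0.0023,"y":0,"z":0.0033,"yaw":0,"fingers":1},{"x":-0.0023,"y":0,"z":0.0033,"yaw":0,"fingers":1}]}}

```text
time: 27.7
eef_pos: [0.5652, 0.1766, 0.1943]
tcp_rot: [0.72, 0.626, 0.231, -0.194]
contact_force: [0.0, -0.1, 0.1]
opening: 0.154
finger_force: 43.4
```

```bash
python3 st.py .5645 .178 .190|tail -5;python3 hook.py|grep -E "scene|side"|head -12
```

```text
[[ 0.1104  0.9898  0.0896]
 [ 0.8111 -0.1418  0.5674]
 [ 0.5744  0.01   -0.8185]] [ 0.0499 -0.1336  0.1202] 0.15398562500088786 43.360819816589355
tool delta [-0.0014 -0.0009  0.0043] 0.004574310040385508
yaw to level 0.01737141243382817 az 81.03061198479601
scene 186 477 478
scene 189 476 479
scene 192 475 478
scene 195 474 477
scene 198 473 475
scene 201 471 474
scene 204 470 473
scene 207 467 471
scene 210 444 468
scene 213 444 447
scene 223 454 456
side 166 255 255
```

{"op": "move_arm", "data": {"plan": [{"x":-0.0009,"y":0,"z":0.0012,"yaw":0,"fingers":1},{"x":-0.0009,"y":0,"z":0.0012,"yaw":0,"fingers":1},{"x":-0.0009,"y":0,"z":0.0012,"yaw":0,"fingers":1}]}}

```text
time: 28.15
eef_pos: [0.5652, 0.1766, 0.1929]
tcp_rot: [0.719, 0.626, 0.231, -0.194]
contact_force: [0.1, 0.7, 0.4]
opening: 0.155
finger_force: 43.4
```

```bash
python3 - <<'E'
from h import *
f=[]
for i in range(8):
    ctrl.read_camera("scene");s=ctrl.get_state();f.append(s['contact_force'])
print(np.mean(f,0),np.std(f,0),s['eef_pos'],s['time'])
E
```

```text
[0.2443 0.9802 0.1035] [0.4618 0.4292 0.4179] [0.5651 0.1765 0.1928] 28.55
```

{"op": "move_arm", "data": {"plan": [{"x":0.0016,"y":0.0003,"z":0.0012,"yaw":0,"fingers":1},{"x":0.0032,"y":0.0006,"z":0.0023,"yaw":0,"fingers":1},{"x":0.0032,"y":0.0006,"z":0.0023,"yaw":0,"fingers":1}]}}

```text
time: 28.85
eef_pos: [0.5661, 0.1804, 0.1926]
tcp_rot: [0.719, 0.626, 0.23, -0.194]
contact_force: [-0.6, 0.3, 0.5]
opening: 0.154
finger_force: 43.5
```

```bash
cat > f.py <<'E'
from h import *
f=[]
for i in range(8):
    ctrl.read_camera("side");s=ctrl.get_state();f.append(np.r_[s['contact_force'],s['wrist_torque']])
print(np.mean(f,0),s['eef_pos'],s['time'])
E
python3 f.py
```

```text
[-0.5886  0.443   0.0179 -0.1987  0.1341  0.0519] [0.5661 0.1804 0.1927] 29.25
```

{"op": "move_arm", "data": {"plan": [{"x":0.0016,"y":0.0003,"z":0.0012,"yaw":0,"fingers":1},{"x":0.0032,"y":0.0006,"z":0.0023,"yaw":0,"fingers":1},{"x":0.0032,"y":0.0006,"z":0.0023,"yaw":0,"fingers":1}]}}

```text
time: 29.55
eef_pos: [0.5676, 0.1843, 0.1929]
tcp_rot: [0.719, 0.626, 0.231, -0.194]
contact_force: [-0.5, -0.0, 0.7]
opening: 0.153
finger_force: 43.6
```

```bash
python3 f.py
```

```text
[ 0.1034  0.5564  0.0397 -0.1654  0.0404 -0.0052] [0.5675 0.1843 0.1929] 29.95
```

Vertical force is about zero and the spring law (~300 N/m) was seen, so the hook carries the weight near its seat. I'll step back 2.5 mm to the estimated seat, then let go gently.

{"op": "move_arm", "data": {"plan": [{"x":-0.002,"y":-0.0004,"z":-0.0014,"yaw":0,"fingers":1},{"x":-0.002,"y":-0.0004,"z":-0.0014,"yaw":0,"fingers":1}], "force": 20}}

```text
time: 30.15
eef_pos: [0.5663, 0.1812, 0.1923]
tcp_rot: [0.72, 0.626, 0.23, -0.193]
contact_force: [-0.8, -1.0, -0.2]
opening: 0.156
finger_force: 43.6
```

```bash
python3 f.py; python3 st.py|head -1; python3 - <<'E'
from h import *
s=ctrl.get_state();im=ctrl.read_camera("wrist")
for c,st in blobs(im,(0,180,100),(5,255,255),60):print("red",c,st)
E
```

```text
[-1.5085 -1.7797  0.265  -0.5687  0.2482  0.0948] [0.5665 0.1816 0.1925] 30.55
30.55 [-0.0922  0.114   1.9701  0.6887  1.122  -0.2823] [0.5665 0.1816 0.1925] 
red [313.8 333.1] [303 320  22  22 196]
```

```bash
python3 f.py; python3 - <<'E'
from h import *
im=ctrl.read_camera("wrist");h=cv2.cvtColor(im,cv2.COLOR_RGB2HSV)
for y in range(100,400,15):print(y,[tuple(int(v) for v in im[y,x]) for x in(300,308,316,324,332)])
E
```

```text
[-1.1338 -1.9189 -0.1064 -0.5846  0.2489  0.0987] [0.5666 0.1818 0.1926] 31.0
100 [(119, 92, 26), (123, 97, 34), (124, 98, 32), (125, 100, 36), (124, 96, 32)]
115 [(83, 84, 50), (122, 96, 37), (123, 97, 32), (129, 103, 38), (126, 100, 37)]
130 [(51, 75, 57), (124, 98, 35), (129, 102, 39), (126, 100, 32), (124, 95, 37)]
145 [(53, 78, 60), (120, 95, 34), (127, 99, 41), (129, 103, 42), (126, 98, 41)]
160 [(56, 79, 62), (124, 98, 40), (125, 99, 37), (128, 102, 39), (132, 108, 45)]
175 [(62, 85, 71), (121, 98, 41), (124, 97, 36), (126, 101, 41), (49, 77, 63)]
190 [(84, 126, 100), (124, 105, 55), (130, 103, 48), (124, 100, 44), (78, 128, 102)]
205 [(93, 133, 106), (130, 108, 58), (132, 109, 57), (128, 105, 51), (81, 128, 99)]
220 [(97, 133, 109), (128, 109, 65), (133, 108, 57), (135, 113, 63), (84, 128, 103)]
235 [(236, 237, 227), (127, 108, 64), (141, 118, 73), (131, 109, 62), (231, 238, 226)]
250 [(237, 237, 227), (202, 195, 170), (140, 116, 71), (169, 152, 111), (240, 239, 231)]
265 [(239, 238, 229), (138, 114, 63), (157, 128, 76), (239, 240, 234), (236, 235, 227)]
280 [(83, 78, 74), (148, 121, 74), (152, 123, 71), (240, 246, 237), (240, 243, 235)]
295 [(93, 80, 76), (199, 82, 75), (204, 77, 72), (210, 77, 72), (210, 76, 69)]
310 [(89, 66, 55), (196, 74, 67), (203, 70, 65), (206, 74, 68), (189, 64, 59)]
325 [(93, 58, 55), (194, 62, 56), (198, 64, 57), (127, 54, 50), (129, 55, 52)]
340 [(90, 46, 44), (173, 60, 53), (171, 55, 49), (129, 46, 41), (128, 49, 41)]
355 [(88, 72, 45), (137, 106, 43), (239, 213, 78), (240, 214, 75), (241, 218, 82)]
370 [(131, 101, 40), (153, 121, 43), (241, 218, 81), (240, 214, 78), (233, 202, 73)]
385 [(129, 101, 41), (95, 92, 94), (87, 86, 83), (137, 135, 134), (112, 111, 111)]
```

```bash
python3 - <<'E'
from h import *
s=ctrl.get_state();im=ctrl.read_camera("wrist");h=cv2.cvtColor(im,cv2.COLOR_RGB2HSV)
m=cv2.inRange(h,(17,110,90),(30,255,185))[340:420,270:350]
for y in range(0,80,5):
    k=np.where(m[y])[0];print(y+340,(k.min()+270,k.max()+270,len(k)) if len(k) else None)
for p in((300,380),(303,375)):
    w=wplane(p,s,.176);e=s['eef_pos']+np.array([0,.0015,0]);d=(e-w)[:2];print(w,"eye-tip along ux,uy",d@[.283,.959],d@[-.959,.283])
im=ctrl.read_camera("scene");h=cv2.cvtColor(im,cv2.COLOR_RGB2HSV);m=cv2.inRange(h,(15,130,80),(32,255,255))[195:240,430:485]
for y in range(0,45,2):
    k=np.where(m[y])[0];print("scene",y+195,(k+430).tolist())
E
```

```text
340 None
345 None
350 (np.int64(301), np.int64(311), 11)
355 (np.int64(301), np.int64(310), 10)
360 (np.int64(301), np.int64(309), 9)
365 (np.int64(300), np.int64(309), 10)
370 (np.int64(300), np.int64(334), 11)
375 (np.int64(293), np.int64(307), 15)
380 (np.int64(292), np.int64(325), 20)
385 (np.int64(292), np.int64(306), 15)
390 (np.int64(292), np.int64(305), 14)
395 (np.int64(292), np.int64(304), 13)
400 None
405 None
410 None
415 None
[0.5564 0.1599 0.176 ] eye-tip along ux,uy 0.025309780360285465 -0.0031169352918206062
[0.5579 0.1616 0.176 ] eye-tip along ux,uy 0.02327707353346172 -0.002212683758781967
scene 195 [473, 474, 475, 476, 477]
scene 197 [473, 474, 475, 476]
scene 199 [472, 473, 474, 475]
scene 201 [471, 472, 473, 474]
scene 203 [470, 471, 472, 473]
scene 205 [469, 470, 471, 472]
scene 207 [468, 469, 470, 471]
scene 209 [469]
scene 211 [442, 443, 444]
scene 213 [443, 444, 445, 446, 447]
scene 215 [445, 446, 447, 448, 449, 450, 451, 452]
scene 217 []
scene 219 []
scene 221 []
scene 223 [456, 457, 458]
scene 225 [455, 456, 457, 458, 462, 463]
scene 227 [441, 442, 443, 444, 445, 446, 454, 455, 456, 457, 458, 462, 463]
scene 229 [440, 441, 442, 443, 444, 445, 446, 447, 454, 455, 456, 457, 458, 459, 462, 463]
scene 231 [439, 440, 441, 442, 443, 444, 445, 446, 447, 448, 456, 457, 458, 459]
scene 233 [439, 440, 441, 442, 443, 444, 445, 446, 447, 448]
scene 235 [441, 442, 443, 444, 445, 446, 447]
scene 237 []
scene 239 []
```

The dark hook tip at about (298,388) in the wrist image puts the crown roughly 25–27 mm inside it, i.e. at the seat. Releasing.

{"op": "move_arm", "data": {"plan": [{"x":0,"y":0,"z":0,"yaw":0,"fingers":0.8},{"x":0,"y":0,"z":0,"yaw":0,"fingers":0.74},{"x":0,"y":0,"z":0,"yaw":0,"fingers":0.68},{"x":0,"y":0,"z":0,"yaw":0,"fingers":0.6},{"x":0,"y":0,"z":0,"yaw":0,"fingers":0.5}]}}

```text
time: 31.65
eef_pos: [0.5667, 0.1818, 0.1927]
tcp_rot: [0.719, 0.626, 0.231, -0.194]
contact_force: [-0.4, 0.6, -0.4]
opening: 0.498
finger_force: 0.0
```

```bash
python3 f.py; python3 st.py; python3 - <<'E'
from h import *
for i in range(3):
    im=ctrl.read_camera("wrist")
    h=cv2.cvtColor(im,cv2.COLOR_RGB2HSV);m=cv2.inRange(h,(0,110,90),(6,255,255))[260:360,270:360];ys,xs=np.where(m);print(xs.mean()+270,ys.mean()+260,xs.min()+270,xs.max()+270,ys.min()+260,ys.max()+260)
E
```

```text
[-0.1474  0.0858 -0.3803 -0.2711  0.0362  0.0026] [0.5666 0.1817 0.1926] 32.05
32.05 [-0.092   0.114   1.9699  0.6892  1.1219 -0.2823] [0.5666 0.1817 0.1926] 
 [[ 0.1104  0.9899  0.0892]
 [ 0.8113 -0.1416  0.5672]
 [ 0.5741  0.0098 -0.8188]] [ 0.343  -0.0346 -0.3353] 0.4983307998779479 0.0
yaw to level 0.017072405613705873 az 81.05764150259829
327.80986676269356 317.98595606769896 305 350 284 350
327.4800724637681 317.5778985507246 305 349 283 349
326.37009622501853 316.6698741672835 305 348 283 349
```

{"op": "move_arm", "data": {"plan": [{"x":0,"y":0.003,"z":0,"yaw":0,"fingers":0.3},{"x":0,"y":0.003,"z":0,"yaw":0,"fingers":0.3},{"x":0,"y":0.003,"z":-0.01,"yaw":0,"fingers":0.3},{"x":0,"y":0.003,"z":-0.025,"yaw":0,"fingers":0.3},{"x":0,"y":0.003,"z":-0.045,"yaw":0,"fingers":0.3}]}}

```text
time: 32.7
eef_pos: [0.5652, 0.1553, 0.2303]
tcp_rot: [0.719, 0.626, 0.23, -0.194]
contact_force: [1.2, -0.4, 0.9]
opening: 0.703
finger_force: 0.0
```

{"op": "move_arm", "data": {"plan": [{"x":-0.005,"y":0,"z":-0.03,"yaw":0,"fingers":0.3},{"x":-0.01,"y":0,"z":-0.06,"yaw":0,"fingers":0.3},{"x":-0.02,"y":0,"z":-0.1,"yaw":0,"fingers":0.3},{"x":-0.02,"y":0,"z":-0.1,"yaw":0,"fingers":0.3}]}}

```text
time: 33.1
eef_pos: [0.5565, 0.0795, 0.306]
tcp_rot: [0.72, 0.626, 0.233, -0.189]
contact_force: [0.4, 0.3, 0.0]
opening: 0.701
finger_force: 0.0
```

```bash
python3 st.py|head -1; python3 - <<'E'
from h import *
def red(n,im,box):
    h=cv2.cvtColor(im,cv2.COLOR_RGB2HSV);x0,x1,y0,y1=box
    ys,xs=np.where(cv2.inRange(h,(0,150,80),(6,255,255))[y0:y1,x0:x1]);return (xs.mean()+x0,ys.mean()+y0,len(xs)) if len(xs) else None
P=[]
for i in range(4):
    s=ctrl.get_state();a=ctrl.read_camera("scene");b=ctrl.read_camera("side");w=ctrl.read_camera("wrist")
    ra=red("scene",a,(420,500,150,240));rb=red("side",b,(220,300,100,240))
    rw=[ (c,st) for c,st in blobs(w,(0,150,80),(6,255,255),80)]
    print(s['time'],ra,rb,rw)
cv2.imwrite("pics/end_scene.png",a[:,:,::-1]);cv2.imwrite("pics/end_wrist.png",w[:,:,::-1])
g,_=rw[0];print([wplane(g,s,z) for z in(.175,.185,.195)])
for n,im in(("scene",a),("side",b)):
    for c,st in blobs(im,(20,180,120),(30,255,255)):
        if (n=="scene" and 420<c[0]<500) or (n=="side" and 230<c[0]<290):print(n,c,st)
E
```

```text
33.1 [-0.2841 -0.0334  1.9028  0.6178  1.3885 -0.2962] [0.5565 0.0795 0.306 ] 
33.1 (np.float64(459.06493506493507), np.float64(208.98701298701297), 154) (np.float64(257.3157894736842), np.float64(161.859649122807), 57) [(array([317.9, 192.6]), array([310, 180,  17,  28, 411], dtype=int32))]
33.25 (np.float64(458.8051948051948), np.float64(209.05194805194805), 154) (np.float64(257.8222222222222), np.float64(163.46666666666667), 45) [(array([320.4, 193. ]), array([312, 180,  18,  29, 442], dtype=int32))]
33.4 (np.float64(458.9801324503311), np.float64(208.96688741721854), 151) (np.float64(257.6046511627907), np.float64(163.34883720930233), 43) [(array([320. , 192.7]), array([311, 180,  18,  28, 438], dtype=int32))]
33.55 (np.float64(459.1118421052632), np.float64(208.875), 152) (np.float64(257.3863636363636), np.float64(163.02272727272728), 44) [(array([319.4, 192.7]), array([311, 180,  17,  29, 432], dtype=int32))]
[array([0.572 , 0.1941, 0.175 ]), array([0.5712, 0.1894, 0.185 ]), array([0.5704, 0.1846, 0.195 ])]
scene [473.2 198.9] [465 186  15  27  87]
scene [446.3 213.7] [442 211  11   6  25]
scene [456.2 225.6] [454 221   5  10  41]
scene [442.9 230.2] [439 226   9  10  73]
side [251.1 155.8] [250 151   3  12  24]
side [254.1 177.2] [251 174   7   7  42]
side [261.  185.3] [258 182   7   7  41]
side [243.2 231.1] [240 230   6   4  16]
```

{"op": "move_arm", "data": {"plan": [{"x":-0.03,"y":0,"z":-0.04,"yaw":0,"fingers":0.3},{"x":-0.04,"y":0,"z":-0.06,"yaw":0,"fingers":0.3},{"x":-0.04,"y":0,"z":-0.06,"yaw":0,"fingers":0.3}]}}

```text
time: 34.0
eef_pos: [0.5456, 0.0143, 0.3278]
tcp_rot: [0.72, 0.625, 0.231, -0.192]
contact_force: [-0.4, 1.1, -0.7]
opening: 0.703
finger_force: 0.0
```

```bash
python3 - <<'E'
from h import *
r=[]
for i in range(30):
    s=ctrl.get_state();w=ctrl.read_camera("wrist");k=max(blobs(w,(0,150,80),(6,255,255),80),key=lambda t:t[1][4]);r.append([s['time'],*k[0],k[1][4]])
    if i%3==0:print(np.array(r[-1]))
a=ctrl.read_camera("scene");b=ctrl.read_camera("side")
for n,im in(("scene",a),("side",b)):
    for c,st in blobs(im,(20,180,120),(30,255,255)):
        if (n=="scene" and 420<c[0]<500) or (n=="side" and 230<c[0]<290):print(n,c,st)
    for c,st in blobs(im,(0,150,80),(6,255,255),30):print(n,"red",c,st)
    for c,st in blobs(im,(105,150,80),(120,255,255),100):
        if st[4]<170:print(n,"blue",c)
o=.115
print("caps",plane("scene",(442.9,230.2),o),plane("side",(254.1,177.2),o),plane("side",(261,185.3),o))
print("tri",tri((442.9,230.2),(261,185.3)),tri((442.9,230.2),(254.1,177.2)),tri((456.2,224),(254.1,177.2)))
print("block",tri((459,209),(257.5,163)), wplane(k[0],s,.184), s['eef_pos'],s['qpos'])
E
```

```text
[ 34. 316. 136. 347.]
[ 34.15 318.8  137.1  367.  ]
[ 34.3 319.4 137.7 366. ]
[ 34.45 319.   137.5  359.  ]
[ 34.6 318.7 137.4 368. ]
[ 34.75 318.4  137.3  373.  ]
[ 34.9 318.2 136.7 360. ]
[ 35.05 318.2  137.1  363.  ]
[ 35.2 318.4 137.1 365. ]
[ 35.35 318.3  136.9  363.  ]
scene [473.1 199. ] [465 186  15  27  88]
scene [446.5 213.8] [442 211  11   6  24]
scene [456.2 225.7] [454 221   5  10  39]
scene [443.  229.9] [439 225   9  10  76]
scene red [459.1 208.9] [452 202  15  15 152]
scene red [239.6 262.3] [228 243  24  40 440]
scene red [158.2 278.8] [150 272  17  14 139]
scene red [170.5 381.3] [162 373  18  18 192]
scene blue [255.4 293.4]
side [251.1 155.3] [250 150   3  13  26]
side [254.  177.1] [251 174   7   7  43]
side [260.7 185.6] [257 183   8   7  41]
side [243.3 231.4] [241 230   5   4  17]
side red [257.2 161.2] [254 154   8  14  67]
side red [452.1 328.7] [446 322  13  14 127]
side red [307.9 353.3] [287 348  43  12 458]
side red [370.3 375.6] [366 368   9  16  99]
side blue [264.6 232. ]
side blue [358.3 293.3]
caps [0.5647 0.1629 0.115 ] [0.564  0.1964 0.115 ] [0.5605 0.1606 0.115 ]
tri [0.5628 0.1649 0.1106] [0.5605 0.1746 0.1205] [0.5641 0.1971 0.1149]
block [0.5677 0.1823 0.1785] [0.5717 0.1912 0.184 ] [0.5447 0.0164 0.3261] [-0.4041 -0.0471  1.8793  0.5921  1.4952 -0.3679]
```

The carrier hangs at the seat, upright to within about 0.1 rad by measurement, and still. The bystanders I rechecked are unmoved, and the arm touches nothing.

```bash
python3 -c "
from plant import ctrl
print(ctrl.sign_off())"
```

```text
the job is handed in; nothing more can be done
None
```

I pressed the tare button fully down, hung the red carrier on the weighing hook and handed the job in; at the last look it hung still and near upright, but no verdict came back.

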